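Clear spent grease cartridges into the lock-up bin

TASK

Swing the hasp off the bin's mesh gate and open the gate, then take every spent grease cartridge off the lubricator manifold, holding its red release button in while you pull it straight up, and put it right down inside the bin, standing or lying. When all are in, shut the gate fully and swing the hasp back over its catch; leave the other things on the bench where they are.

Things in the scene. Friction and masses are not known exactly. Their poses are not given: they have to be found in the camera images.
- bin: low green steel bin, fixed, 170 (x) by 260 (y) by 95 mm high outside, walls and floor 5 mm. Origin: centre of its underside; its x axis points to the far rim, which carries the mesh gate's hinge; -x is its front. Inside it is 160 by 250 mm; the floor is 5 mm up.
- gate (a joint): steel mesh gate, the bin's lid, hinged on the far (+x) top rim, 170 mm deep, 6 mm thick, its top 103 mm above the table when shut. 0 = shut, grows as it opens upward, stop at 1.75; 1.57 is upright. Stiff hinge (0.5 N m friction, gate 0.35 kg): it stays at any angle. It cannot be lifted while the hasp bar is over its brass catch.
- gate_tab (a point): centre of the gate's red pull disc: radius 13 mm, 16 mm thick, axis along the bin's y, 24 mm beyond the gate's front edge at bin y = +55 mm, on a neck 10 mm wide. Gripped on its flat faces (fingers closing along the bin's y) it pivots between the fingers as the gate swings. 194 mm from the hinge axis; 100 mm above the table when shut.
- gate_hinge (a point): point on the gate's hinge axis, level with the pull disc's mid-plane (bin x = +85, y = +55, z = 97 mm); the axis is parallel to the bin's y.
- hasp (a joint): swing hasp: steel bar 75 mm long, 16 mm wide, on an upright pivot at the front of the bin. 0 = over the gate's brass catch, bar pointing along the bin's +x; grows as it swings off, clockwise seen from above, towards the bin's -y; stop at 1.8 (bar in front of the bin). Light friction (0.06 N m); stays where it is left. The bar runs 9 mm above the shut gate (5 mm over the catch).
- hasp_knob (a point): point on the axis of the yellow upright round knob at the free end of the hasp bar: knob 16 mm diameter, 28 mm tall (117 to 145 mm above the table); this point is 131 mm above the table, 66 mm from the pivot axis.
- hasp_pivot (a point): the hasp's upright pivot axis, 111 mm above the table (bin x = -102, y = -65 mm).
- rack: lubricator manifold, fixed: aluminium base 90 (x) by 280 (y) by 12 mm with a row of four blue clip sockets along its y, 62 mm apart (y = -93, -31, 31, 93 mm), rims 38 mm above the table. Origin: centre of its underside. A missing cartridge leaves its socket empty.
- c1: spent black grease cartridge, 0.18 kg, or absent (None): head 40 mm square from 28 to 78 mm up, on a foot 30 (x) by 32 mm. Origin: centre of its underside (in its socket 12 mm above the table), z to its top. A hook worked by the red button on its +x face clips the foot in the socket: squeeze the head along x at the button's height, then lift straight up 26 mm to come free.
- c1_button (a joint): red release button on the cartridge's +x face, 18 by 18 mm, centred 58 mm above the underside, standing 9 mm proud of the head (29 mm from the axis). 0 = out (hook caught), 0.008 m = fully in, 1 mm proud, about 6.6 N; below about 0.006 the hook still catches. A spring returns it.
- c2: spent black grease cartridge, 0.18 kg, or absent (None): head 40 mm square from 28 to 78 mm up, on a foot 30 (x) by 32 mm. Origin: centre of its underside (in its socket 12 mm above the table), z to its top. A hook worked by the red button on its +x face clips the foot in the socket: squeeze the head along x at the button's height, then lift straight up 26 mm to come free.
- c2_button (a joint): red release button on the cartridge's +x face, 18 by 18 mm, centred 58 mm above the underside, standing 9 mm proud of the head (29 mm from the axis). 0 = out (hook caught), 0.008 m = fully in, 1 mm proud, about 6.6 N; below about 0.006 the hook still catches. A spring returns it.
- c3: spent black grease cartridge, 0.18 kg, or absent (None): head 40 mm square from 28 to 78 mm up, on a foot 30 (x) by 32 mm. Origin: centre of its underside (in its socket 12 mm above the table), z to its top. A hook worked by the red button on its +x face clips the foot in the socket: squeeze the head along x at the button's height, then lift straight up 26 mm to come free.
- c3_button (a joint): red release button on the cartridge's +x face, 18 by 18 mm, centred 58 mm above the underside, standing 9 mm proud of the head (29 mm from the axis). 0 = out (hook caught), 0.008 m = fully in, 1 mm proud, about 6.6 N; below about 0.006 the hook still catches. A spring returns it.
- c4: spent black grease cartridge, 0.18 kg, or absent (None): head 40 mm square from 28 to 78 mm up, on a foot 30 (x) by 32 mm. Origin: centre of its underside (in its socket 12 mm above the table), z to its top. A hook worked by the red button on its +x face clips the foot in the socket: squeeze the head along x at the button's height, then lift straight up 26 mm to come free.
- c4_button (a joint): red release button on the cartridge's +x face, 18 by 18 mm, centred 58 mm above the underside, standing 9 mm proud of the head (29 mm from the axis). 0 = out (hook caught), 0.008 m = fully in, 1 mm proud, about 6.6 N; below about 0.006 the hook still catches. A spring returns it.
- bearing: cast iron flange bearing, 85 mm square, 34 mm tall, not to be disturbed; origin under its centre
- washer: bronze thrust washer, 52 mm across, 5 mm thick, not to be disturbed; origin under its centre
- wrench: chrome socket wrench, 190 mm long, 45 mm tall at the socket, not to be disturbed; origin under its centre
- feeler: steel feeler gauge set, 100 by 22 by 12 mm, not to be disturbed; origin under its centre
- tin: red tin, 70 mm across, 90 mm tall, not to be disturbed; origin under its centre
- hammer: hammer lying flat, not to be disturbed; origin under its centre

How it is judged (in metres and radians):
On the way, in this order (a step that is already met when the one before it is completed fails the run):
1. the hasp is swung off the catch (more than 1.2 rad) with the gate still shut (value of joint hasp above 1.2 rad and value of joint gate below 0.035 rad), for 0.2 s.
2. the gate is open (more than 1.2 rad) (value of joint gate above 1.2 rad), for 0.2 s.
3. every cartridge is down inside the bin, at rest (x of c1 in the frame of bin between -0.08 and 0.08 m and y of c1 in the frame of bin between -0.125 and 0.125 m and z of c1 in the frame of bin between -0.01 and 0.09 m and linear speed of each of c1, c2, c3, c4 below 0.05 m/s and x of c2 in the frame of bin between -0.08 and 0.08 m and y of c2 in the frame of bin between -0.125 and 0.125 m and z of c2 in the frame of bin between -0.01 and 0.09 m and x of c3 in the frame of bin between -0.08 and 0.08 m and y of c3 in the frame of bin between -0.125 and 0.125 m and z of c3 in the frame of bin between -0.01 and 0.09 m and x of c4 in the frame of bin between -0.08 and 0.08 m and y of c4 in the frame of bin between -0.125 and 0.125 m and z of c4 in the frame of bin between -0.01 and 0.09 m), for 0.3 s.
4. the gate is shut (less than 0.035 rad) (value of joint gate below 0.035 rad), for 0.2 s.
At the end, for the whole second after the job is handed in: Every cartridge that is present lies or stands wholly inside the bin (its origin within the inner walls and under 90 mm above the bin's underside), at rest (under 0.05 m/s); the gate is shut (under 0.035 rad) and the hasp is over its catch (under 0.2 rad) (all of step 3 and value of joint gate below 0.035 rad and value of joint hasp below 0.2 rad and angular speed of each of c1, c2, c3, c4 below 0.3 rad/s); the robot touches nothing.
It fails at once if the gate is forced up (more than 0.12 rad) while the hasp is over it (under 0.3 rad) (value of joint gate above 0.12 rad and value of joint hasp below 0.3 rad).
It fails at once if another thing on the bench is moved more than 60 mm (distance of any of bearing, washer, wrench, feeler, tin, hammer from where it was at the start of the episode above 0.06 m).
Of c1, c2, c3, c4 only 2 to 3 are there at a start; the rules pass over those that are not, and their reading is None.
At some moment in a run one of c1, c2, c3, c4 may be knocked a few centimetres aside while the robot is not near it.
Once in a run the grip may slacken for a moment while it holds something.
It also fails if it takes over 210 s, if anything falls off the work surface, if the arm or the gripper's body presses on something with over 40 N, if the wrist force passes 120 N, or if a joint passes its speed limit or range.

ROBOT

A 6-joint arm with a two-finger parallel gripper is mounted at the origin on the work surface. World frame = base frame: x ahead of the robot, y to its left, z up, the work surface at z = 0. Lengths are in mm, angles in rad, forces in N, time in s.
With the tool pointing down it reaches from about 350 to 775 mm from the base axis. Payload 7.3 kg.
Tool frame: the origin (TCP) lies between the finger pads; the fingertips stand 14 mm ahead of it and the grasp point (between the pads) lies 5 mm behind it; z points along the fingers, y is the line along which they close (so a half turn about z gives the same grasp; the last joint's range is limited). The gripper opens to 92 mm and grips with 3 to 60 N. Pads are 19 mm wide; open, the fingers measure 130 mm over their backs; the gripper's body (75 mm by 190 mm) begins 47 mm behind the grasp point.
Start: joints at [1.159, 0.342, 1.524, -0, 1.275, -0.146], TCP at [137.891, 506.586, 240.741] pointing down, gripper open.
Joint ranges: [-2.53, 2.53], [-0.77, 2.02], [0.04, 2.7], [-1, 4.14], [0.28, 2.66], [-3.11, 3.11]. Speed limits (rad/s): [2.57, 2.57, 3.14, 3.14, 3.14, 3.14].

INTERFACE

Orientations are given as [roll, pitch, yaw] about the fixed x, y, z axes, in that order (R = Rz(yaw) Ry(pitch) Rx(roll)).
In Python, from plant import get_obs, cams, close_job gives the robot as it stands. The module is installed in compiled form; this text tells all that it offers.
- The arm moves only by the shell command python3 -m creep 'ROWS'. ROWS is JSON, a list of rows, each an object of numbers: "hand": the opening, from 0 (shut) to 1 (fully open); "tx", "ty", "tz": the shift along the tool's x, y, z in m; "spin": the turn about the tool's z in degrees. In form: [{"hand": .., "tx": .., "ty": .., "tz": .., "spin": ..}, ...]. A call has 1 to 5 rows; each row shifts and turns the commanded pose from where the row before left it, along the tool's axes as they then stand; what a row does not reach is not made up. A row lasts 1/8 s, in which the tool goes at most 62.5 mm and 10.7 degrees, less where a joint would pass 70% of its speed; a pose out of reach is approached as far as the arm can. A call is refused whole if a number of a shift passes 0.0625 or a number of a turn 10.7, either way. A call with a gripper value outside its range is refused whole. The fingers move at their own pace and stop on an object; the grip force is fixed at half the most. Time passes only in rows, so rows that do not move let the fingers close. It gives the time, the measured TCP pose, the force, the opening and the grip force at its end, in the units of the state.
- get_obs(): the state, without advancing time (a new reading comes with each control period).
- cams.capture(name): name is "scene" or "top" or "wrist"; returns a dict with "color" (384x512x3 uint8, red, green, blue), "K" (3x3 intrinsics, pixels), "R" (3x3) and "t" (3): a world point X has camera coordinates R X + t. Camera axes: x right, y down, z forward; pixel columns grow to the right and rows downward; lengths in mm; the calibration is good to about 2 mm. The wrist camera is an equidistant fisheye: a pixel r from the principal point sees the ray r / f radians off the axis. A picture is of the moment at which its call begins. There is no depth.
- close_job(): hands the job in; it is judged then, once.
The state is a dict: "time": time; "joint_positions": joint angles; "dq": joint speeds; "tau": joint torques, N m; "tool_pos": TCP position; "tcp_rot": TCP orientation; "contact_force": force on the tool from outside, world axes, zero at the start; "moment": the same for the moment, N m; "grip_width": finger opening in mm; "finger_force": force on a finger pad.
Only numpy, scipy, OpenCV 4.12 (cv2) and the standard library are available. Lean on these libraries where they do the work, as an engineer would, in place of code of your own. Each camera call takes 0.05 s, during which the arm holds its last target. There are 200 camera calls.

## Working session

There is one attempt and no reset: what is moved stays moved. The work goes in short steps, Python scripts to look and compute and a shell command to move; the robot and the scene stay as the last step left them, time stands still between calls to the robot, and variables do not carry over. Pictures are saved under pics/ and viewed, at most 14 in all, crops included, and the job is handed in when it is done.

```bash
mkdir -p pics; python3 - <<'E'
from plant import get_obs,cams
import cv2,numpy as np,pickle
o=get_obs();print(o)
d={}
for n in("scene","top","wrist"):
    c=cams.capture(n);d[n]=c;cv2.imwrite(f"pics/{n}0.png",c["color"][:,:,::-1]);print(n,c["K"].tolist(),np.round(c["R"],3).tolist(),np.round(c["t"],1).tolist())
pickle.dump(d,open("s0.pkl","wb"))
im=np.hstack([cv2.resize(d[n]["color"],(800,600)) for n in ("scene",)])
cv2.imwrite("pics/scene_big.png",im[:,:,::-1]);cv2.imwrite("pics/top_big.png",cv2.resize(d["top"]["color"],(800,600))[:,:,::-1])
E
```

```text
{'time': 0.0, 'joint_positions': array([ 1.15897037e+00,  3.42716704e-01,  1.52500263e+00, -5.84705672e-06,
        1.27536784e+00, -1.46018240e-01]), 'dq': array([-0.00198808,  0.00033069, -0.00050512,  0.00015329,  0.00138095,
        0.00105861]), 'tau': array([-2.51216705e-03, -4.31259942e+01, -2.44205046e+01,  7.14538177e-02,
        5.63717773e-02, -8.45825571e-05]), 'tool_pos': array([137.75101313, 506.22185794, 240.053077  ]), 'tcp_rot': array([-3.14011322e+00, -2.11921542e-04,  2.87578648e+00]), 'contact_force': array([ 0.1763768 , -0.62123555, -0.40192833]), 'moment': array([ 0.02753671, -0.04101188, -0.01804113]), 'finger_force': 0.0, 'grip_width': 91.89931890744748}
scene [[417.64659613166253, 0.0, 253.4165389445225], [0.0, 417.64659613166253, 191.26247679981572], [0.0, 0.0, 1.0]] [[-0.836, 0.548, 0.005], [0.461, 0.708, -0.536], [-0.297, -0.446, -0.844]] [457.2, -206.0, 1495.8]
top [[448.10335885119025, 0.0, 255.4791666215105], [0.0, 448.10335885119025, 187.61358082342943], [0.0, 0.0, 1.0]] [[-0.017, -1.0, 0.018], [-0.992, 0.015, -0.127], [0.127, -0.02, -0.992]] [13.7, 586.3, 1615.7]
wrist [[297.3186396354542, 0.0, 251.84006608303693], [0.0, 297.3186396354542, 194.4727586211562], [0.0, 0.0, 1.0]] [[0.263, 0.965, -0.001], [0.918, -0.25, 0.306], [0.295, -0.082, -0.952]] [-524.5, -37.3, 391.1]
```

View pics/top_big.png

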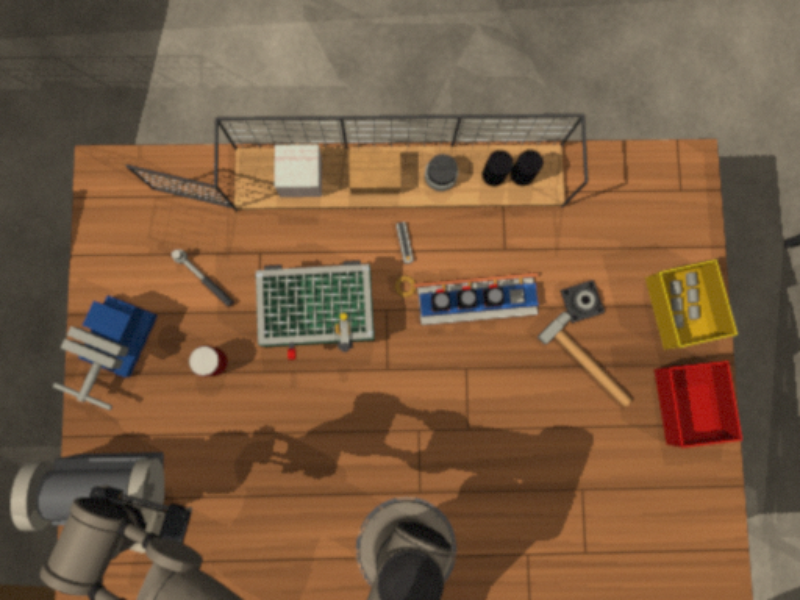

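View pics/scene_big.png

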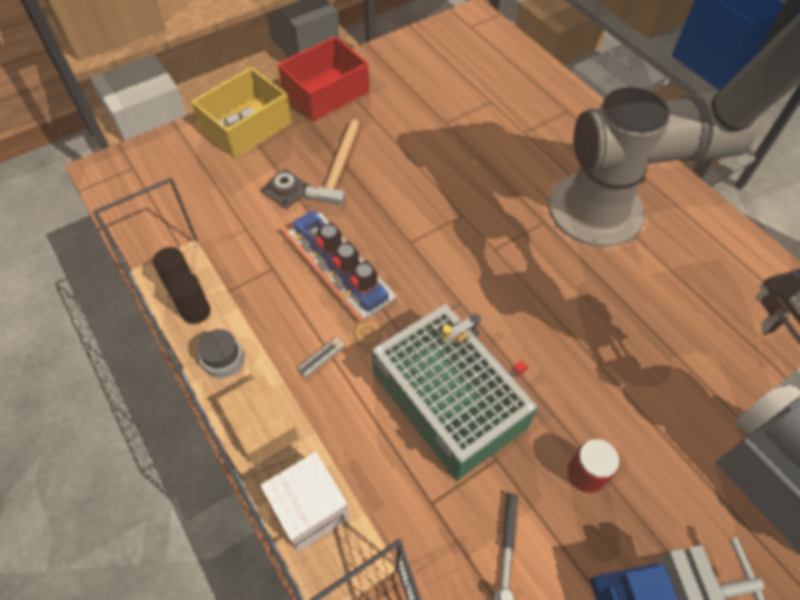

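Top view (800x600): the bin is at about (315,303), the red tab at (292,354), the yellow knob at (343,317) and the rack at (478,300). Three cartridges stand at (441,300), (468,297) and (494,296), and the right-hand socket (517,296) is empty. The scene view agrees. Next I'll segment and triangulate.

```bash
cat > h.py <<'E'
import numpy as np,cv2
from plant import get_obs,cams
from scipy.spatial.transform import Rotation as Ro
def ray(c,u,v):
    K=c["K"];a=(u-K[0,2])/K[0,0];b=(v-K[1,2])/K[1,1]
    if c.get("fish"):
        r=np.hypot(a,b);s=np.sinc(r/np.pi);d=np.array([a*s,b*s,np.cos(r)])
    else: d=np.array([a,b,1.])
    R=np.array(c["R"]);d=R.T@d
    return -R.T@np.array(c["t"]),d/np.linalg.norm(d)
def plane(c,u,v,z):
    o,d=ray(c,u,v);return o+d*(z-o[2])/d[2]
def tri(obs):
    A=np.zeros((3,3));b=np.zeros(3);L=[ray(*x) for x in obs]
    for o,d in L:
        P=np.eye(3)-np.outer(d,d);A+=P;b+=P@o
    X=np.linalg.solve(A,b);return X,max(np.linalg.norm((np.eye(3)-np.outer(d,d))@(X-o)) for o,d in L)
def cap(n):
    c=cams.capture(n);c["fish"]=(n=="wrist");return c
HSV={"red":[((0,140,90),(6,255,255)),((174,140,90),(180,255,255))],"yel":[((24,150,140),(34,255,255))],"blue":[((100,120,50),(125,255,255))],"green":[((45,60,30),(90,255,255))]}
def blobs(c,col,amin=4,box=None):
    h=cv2.cvtColor(c["color"],cv2.COLOR_RGB2HSV);m=sum(cv2.inRange(h,*x) for x in HSV[col])
    m=(m>0).astype(np.uint8)
    if box: q=np.zeros_like(m);q[box[1]:box[3],box[0]:box[2]]=1;m*=q
    n,l,s,ce=cv2.connectedComponentsWithStats(m)
    return [(np.round(ce[i],1).tolist(),int(s[i,4]),s[i,:4].tolist()) for i in range(1,n) if s[i,4]>=amin]
E
python3 - <<'E'
from h import *
import pickle
d=pickle.load(open("s0.pkl","rb"));d["wrist"]["fish"]=True
for n in d:
  for col in("red","yel","blue"):print(n,col,blobs(d[n],col,3))
t=cv2.resize(d["top"]["color"][155:235,155:355],(800,320),interpolation=cv2.INTER_CUBIC)
s=cv2.resize(d["scene"]["color"][125:315,170:360],(560,560),interpolation=cv2.INTER_CUBIC)
cv2.imwrite("pics/a.png",t[:,:,::-1]);cv2.imwrite("pics/b.png",s[:,:,::-1])
E
```

```text
scene red [([207.5, 49.3], 2033, [178, 24, 58, 53]), ([204.9, 154.4], 29, [202, 151, 6, 8]), ([215.7, 166.9], 30, [213, 164, 6, 7]), ([227.0, 179.4], 30, [224, 176, 6, 8]), ([332.4, 234.8], 57, [328, 231, 10, 9]), ([376.9, 307.3], 194, [368, 291, 24, 24])]
scene yel [([286.0, 210.2], 4, [285, 210, 3, 2])]
scene blue [([463.6, 22.4], 2468, [432, 0, 69, 56]), ([415.8, 373.5], 541, [400, 362, 33, 22]), ([391.6, 375.5], 166, [382, 367, 20, 17])]
top red [([298.0, 184.2], 13, [296, 183, 5, 3]), ([314.9, 182.8], 11, [313, 182, 5, 3]), ([281.1, 185.7], 10, [279, 185, 5, 3]), ([186.1, 226.1], 34, [184, 223, 5, 7]), ([446.7, 258.0], 2387, [419, 231, 56, 56])]
top yel [([455.4, 168.2], 21, [449, 166, 11, 7]), ([442.5, 169.5], 8, [439, 169, 8, 2]), ([434.8, 171.2], 4, [434, 171, 3, 2]), ([431.0, 172.4], 5, [430, 172, 3, 2]), ([424.5, 184.1], 40, [421, 174, 8, 24]), ([459.5, 174.5], 4, [459, 174, 2, 2]), ([460.6, 178.2], 5, [460, 177, 2, 3]), ([461.5, 181.5], 4, [461, 181, 2, 2]), ([463.0, 185.0], 3, [463, 184, 1, 3]), ([463.7, 188.7], 3, [463, 188, 2, 2]), ([465.0, 193.8], 12, [464, 191, 3, 7]), ([429.7, 203.9], 15, [428, 199, 4, 10]), ([467.1, 201.3], 10, [466, 199, 3, 6]), ([219.4, 202.2], 12, [218, 201, 4, 4]), ([469.3, 211.1], 19, [467, 206, 5, 9]), ([433.5, 216.4], 24, [432, 210, 6, 12]), ([462.5, 215.0], 4, [461, 215, 4, 1]), ([454.0, 217.0], 3, [453, 217, 3, 1]), ([458.0, 216.0], 3, [457, 216, 3, 1]), ([444.0, 219.0], 3, [443, 219, 3, 1]), ([449.0, 218.0], 3, [448, 218, 3, 1]), ([440.0, 220.0], 3, [439, 220, 3, 1])]
top blue [([318.8, 190.9], 324, [288, 182, 56, 18]), ([273.6, 195.1], 97, [269, 188, 17, 14]), ([76.9, 209.6], 1026, [54, 190, 45, 51])]
wrist red []
wrist yel []
wrist blue []
```

View pics/a.png

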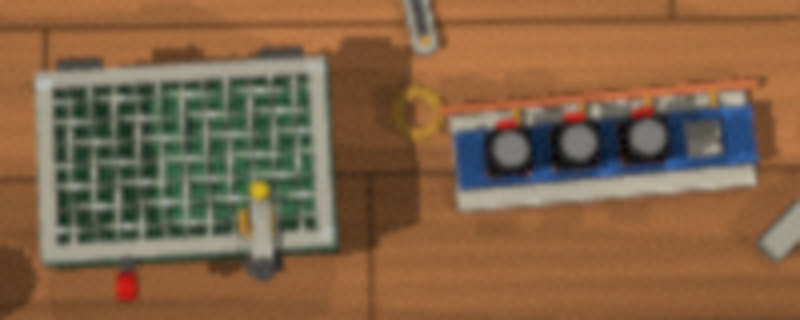

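View pics/wrist0.png

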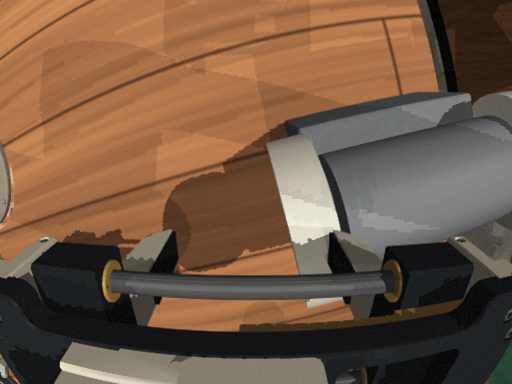

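```bash
python3 - <<'E'
from h import *
import pickle
np.set_printoptions(precision=1,suppress=True)
d=pickle.load(open("s0.pkl","rb"));T,S=d["top"],d["scene"]
def yy(c,box):
    h=cv2.cvtColor(c["color"],cv2.COLOR_RGB2HSV);m=cv2.inRange(h,(22,110,110),(36,255,255));q=np.zeros_like(m);q[box[1]:box[3],box[0]:box[2]]=1
    v,u=np.nonzero(m*q);return u.mean(),v.mean(),len(u)
k=yy(T,(214,198,226,206));ks=yy(S,(280,203,292,215));print(k,ks)
print("knob",*tri([(T,*k[:2]),(S,*ks[:2])]))
print("tab",*tri([(T,186.1,226.1),(S,332.4,234.8)]))
for a,b in(((281.1,185.7),(227,179.4)),((298,184.2),(215.7,166.9)),((314.9,182.8),(204.9,154.4))):print("btn",*tri([(T,*a),(S,*b)]))
f=lambda p:(155+p[0]/4-.4,155+p[1]/4-.4)
g=[plane(T,*f(p),103) for p in((37,72),(326,57),(335,246),(44,264))]
r=[plane(T,*f(p),12) for p in((448,118),(745,92),(757,183),(458,210))]
for n,q in(("gate",g),("rack",r)):
    q=np.array(q);print(n,q.mean(0),q.tolist(),"yaw",np.degrees(np.arctan2(*(q[0]+q[3]-q[1]-q[2])[:2]))*-1, np.linalg.norm(q[0]-q[1]),np.linalg.norm(q[0]-q[3]))
for p in((512,149),(577,142),(648,136)):print("cap",plane(T,*f(p),90))
E
```

```text
(np.float64(219.0909090909091), np.float64(202.0909090909091), 22) (np.float64(286.1875), np.float64(209.1875), 16)
knob [524.6 131.7 147.4] 0.5222369127086759
tab [446.6 249.9 102.4] 0.7475099238501265
btn [587.6 -87.7  73.5] 0.18819508153884681
btn [ 592.3 -149.1   72. ] 0.1213975190928092
btn [ 596.5 -210.6   72.6] 0.19128275197462466
gate [556.8 198.1 103. ] [[636.4088773746595, 329.5022780156439, 103.0], [646.3348370813853, 73.55938728318112, 103.0], [478.1269269574104, 67.59884276959701, 103.0], [466.4163177064133, 321.88970516770803, 103.0]] yaw 2.4281847489267894 256.1352923604807 170.16292665538924
rack [ 569.5 -182.2   12. ] [[602.3657016266443, -38.060925425306, 12.0], [623.0361166835969, -318.6318479595531, 12.0], [536.752189674205, -326.3496313824663, 12.0], [515.7317303472523, -45.64067088897266, 12.0]] yaw 4.248027875498352 281.33131469913764 86.96492120925821
cap [563.  -91.1  90. ]
cap [ 568.5 -149.4   90. ]
cap [ 572.9 -213.2   90. ]
```

View pics/b.png

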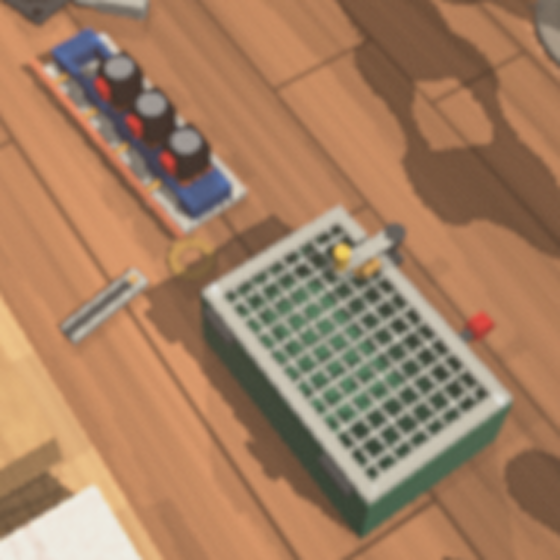

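```bash
cat > go.py <<'E'
# prints the tool-axis shift from the measured TCP to a world goal: x y z [yaw deg]; shift is in axes AFTER spin; or 'b' prefix: bin frame
import sys,numpy as np
from plant import get_obs
from scipy.spatial.transform import Rotation as Ro
BIN=np.array([557.5,199,0]);BY=2.6
a=sys.argv[1:];o=get_obs();p=o["tool_pos"];yaw=np.degrees(o["tcp_rot"][2])%360
fr=a[0]=="b"
if fr:a=a[1:]
g=np.array(list(map(float,a[:3])))
if fr:g=BIN+Ro.from_euler("z",BY,degrees=True).apply(g)
y2=float(a[3]) if len(a)>3 else yaw
sp=-((y2-yaw+180)%360-180)
d=lambda y:np.round(Ro.from_euler("xyz",[180,0,y],degrees=True).inv().apply(g-p),1)
print("t %.2f pos"%o["time"],np.round(p,1),"yaw %.1f"%yaw,"goal",np.round(g,1),"spin %.1f"%sp,"shift_now",d(yaw),"shift_after",d(y2),"w %.1f f %.1f F"%(o["grip_width"],o["finger_force"]),np.round(o["contact_force"],1))
E
python3 go.py b -36 -65 200 182.6
```

```text
t 0.15 pos [137.8 506.3 240.2] yaw 164.8 goal [524.5 132.4 200. ] spin -17.8 shift_now [-471.3 -259.2   40.2] shift_after [-369.3 -391.    40.2] w 92.0 f 0.0 F [ 0.4 -0.4  0.5]
```

```bash
python3 -m creep '[{"spin":-8.9},{"spin":-8.9},{"tx":-0.031,"ty":-0.033},{"tx":-0.031,"ty":-0.033},{"tx":-0.031,"ty":-0.033}]'
python3 -m creep '[{"tx":-0.031,"ty":-0.033},{"tx":-0.031,"ty":-0.033},{"tx":-0.031,"ty":-0.033},{"tx":-0.031,"ty":-0.033},{"tx":-0.031,"ty":-0.033}]'
python3 -m creep '[{"tx":-0.031,"ty":-0.033},{"tx":-0.028,"ty":-0.028,"tz":0.02},{"tz":0.02},{},{}]'
python3 go.py b -36 -65 200 182.6
python3 - <<'E'
from h import *
import pickle
c=cap("wrist");pickle.dump(c,open("w1.pkl","wb"));cv2.imwrite("pics/w1.png",c["color"][:,:,::-1])
print(blobs(c,"red"),[b for b in blobs(c,"yel",15)])
E
```

```text
t 0.15 pos [137.8 506.3 240.2] yaw 164.8 goal [524.5 132.4 200. ] spin -17.8 shift_now [-471.3 -259.2   40.2] shift_after [-369.3 -391.    40.2] w 92.0 f 0.0 F [ 0.4 -0.4  0.5]
[] []invalid input at $[0]: expected keys hand, tx, ty, tz, spin
invalid input at $[0]: expected keys hand, tx, ty, tz, spin
invalid input at $[0]: expected keys hand, tx, ty, tz, spin
```

View pics/w1.png

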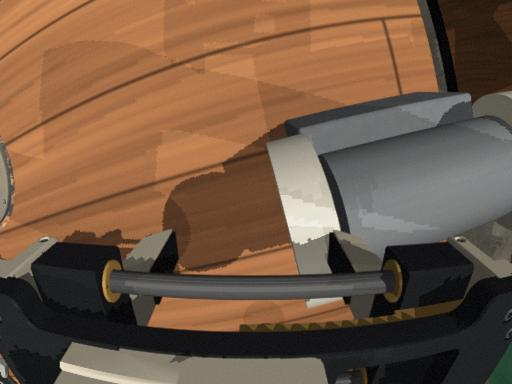

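Every row needs all five keys, so nothing moved and the wrist view is unchanged. I'll resend the rows in full.

```bash

python3 -m creep '[{"hand":1,"tx":0,"ty":0,"tz":0,"spin":-8.9},{"hand":1,"tx":0,"ty":0,"tz":0,"spin":-8.9},{"hand":1,"tx":-0.031,"ty":-0.033,"tz":0,"spin":0},{"hand":1,"tx":-0.031,"ty":-0.033,"tz":0,"spin":0},{"hand":1,"tx":-0.031,"ty":-0.033,"tz":0,"spin":0}]'
python3 -m creep '[{"hand":1,"tx":-0.031,"ty":-0.033,"tz":0,"spin":0},{"hand":1,"tx":-0.031,"ty":-0.033,"tz":0,"spin":0},{"hand":1,"tx":-0.031,"ty":-0.033,"tz":0,"spin":0},{"hand":1,"tx":-0.031,"ty":-0.033,"tz":0,"spin":0},{"hand":1,"tx":-0.031,"ty":-0.033,"tz":0,"spin":0}]'
python3 -m creep '[{"hand":1,"tx":-0.031,"ty":-0.033,"tz":0,"spin":0},{"hand":1,"tx":-0.031,"ty":-0.033,"tz":0,"spin":0},{"hand":1,"tx":-0.028,"ty":-0.028,"tz":0.02,"spin":0},{"hand":1,"tx":0,"ty":0,"tz":0.02,"spin":0},{"hand":1,"tx":0,"ty":0,"tz":0,"spin":0}]'
python3 go.py b -36 -65 200 182.6
python3 - <<'E'
from h import *
import pickle
c=cap("wrist");pickle.dump(c,open("w1.pkl","wb"));cv2.imwrite("pics/w1.png",c["color"][:,:,::-1])
print(blobs(c,"red"),[b for b in blobs(c,"yel",15)])
E
```

```text
time: 0.82
tool_pos: [236.0, 410.8, 240.6]
tcp_rot: [-3.142, 0.0, -3.096]
contact_force: [0.5, 0.6, -0.1]
grip_width: 91.9
finger_force: 0.0
time: 1.45
tool_pos: [398.4, 252.8, 240.7]
tcp_rot: [3.141, 0.0, -3.097]
contact_force: [0.3, 0.7, -0.3]
grip_width: 91.8
finger_force: 0.0
time: 2.08
tool_pos: [490.8, 163.6, 199.2]
tcp_rot: [-3.141, -0.004, -3.098]
contact_force: [0.0, -0.5, 0.7]
grip_width: 91.6
finger_force: 0.0
t 2.08 pos [490.8 163.6 199.2] yaw 182.5 goal [524.5 132.4 200. ] spin -0.1 shift_now [-32.3 -32.6  -0.8] shift_after [-32.3 -32.6  -0.8] w 91.6 f 0.0 F [ 0.  -0.5  0.7]
[([488.1, 145.0], 205, [479, 130, 27, 40]), ([356.5, 157.4], 681, [342, 143, 28, 30])] []
```

View pics/w1.png

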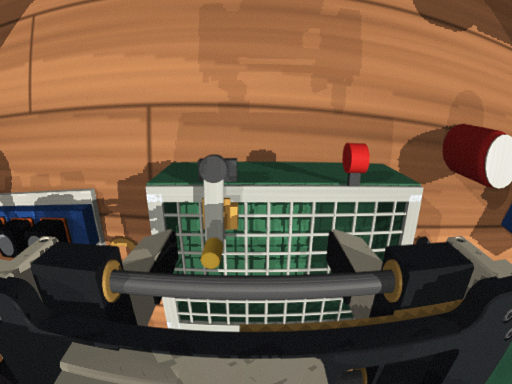

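Wrist view: pivot at (213,168), knob at (211,255), tab at (356,157). The gate's front edge corners are near (148,192) and (420,188). I'll cast rays to refine the bin pose.

```bash
python3 - <<'E'
from h import *
import pickle
np.set_printoptions(precision=1,suppress=True)
c=pickle.load(open("w1.pkl","rb"));d=pickle.load(open("s0.pkl","rb"));T,S=d["top"],d["scene"]
print("cam",ray(c,250,190)[0])
print("tab",plane(c,356,157.5,100),tri([(T,186.1,226.1),(S,332.4,234.8),(c,356,157.4)]))
print("knob top",plane(c,210,262,145), "mid",plane(c,211.5,255,131))
print("pivot",plane(c,213,167,118))
a,b=plane(c,148,195,103),plane(c,421,191,103);print("edge",a,b,np.degrees(np.arctan2(-(b-a)[0],(b-a)[1])))
E
python3 go.py b -36 -65 133 182.6
```

```text
cam [407.4 160.2 342.6]
tab [447.2 251.7 100. ] (array([446.7, 250.1, 103.1]), np.float64(0.9415546823857452))
knob top [526.2 133.  145. ] mid [527.8 132.4 131. ]
pivot [457.7 132.1 118. ]
edge [488.   71.9 103. ] [473.1 323.2 103. ] 3.3876283010003116
t 2.12 pos [491.2 164.1 200.4] yaw 182.6 goal [524.5 132.4 133. ] spin -0.0 shift_now [-31.8 -33.1  67.4] shift_after [-31.8 -33.1  67.4] w 91.7 f 0.0 F [-0.3  0.6  1.4]
```

```bash
sed -i 's/557.5,199,0/558.4,200,0/' go.py
python3 -m creep '[{"hand":1,"tx":-0.033,"ty":-0.033,"tz":0,"spin":0},{"hand":1,"tx":0,"ty":0,"tz":0.03,"spin":0},{"hand":1,"tx":0,"ty":0,"tz":0.025,"spin":0},{"hand":0.8,"tx":0,"ty":0,"tz":0.012,"spin":0},{"hand":0,"tx":0,"ty":0,"tz":0,"spin":0}]'
python3 -m creep '[{"hand":0,"tx":0,"ty":0,"tz":0,"spin":0},{"hand":0,"tx":0,"ty":0,"tz":0,"spin":0},{"hand":0,"tx":0,"ty":0,"tz":0,"spin":0},{"hand":0,"tx":0,"ty":0,"tz":0,"spin":0},{"hand":0,"tx":0,"ty":0,"tz":0,"spin":0}]'
python3 go.py b -36 -65 133 182.6
```

```text
time: 2.75
tool_pos: [526.0, 133.0, 134.0]
tcp_rot: [3.142, -0.0, -3.096]
contact_force: [0.9, 0.5, 0.6]
grip_width: 76.0
finger_force: 0.0
time: 3.38
tool_pos: [526.1, 132.6, 133.8]
tcp_rot: [3.142, 0.0, -3.097]
contact_force: [0.3, 0.6, 1.2]
grip_width: 26.0
finger_force: 0.0
t 3.38 pos [526.1 132.6 133.8] yaw 182.6 goal [525.4 133.4 133. ] spin -0.0 shift_now [0.6 0.8 0.8] shift_after [0.6 0.8 0.8] w 26.0 f 0.0 F [0.3 0.6 1.2]
```

```bash

python3 -m creep '[{"hand":0,"tx":0,"ty":0,"tz":0,"spin":0},{"hand":0,"tx":0,"ty":0,"tz":0,"spin":0},{"hand":0,"tx":0,"ty":0,"tz":0,"spin":0}]'
```

```text
time: 3.75
tool_pos: [526.0, 132.6, 133.7]
tcp_rot: [3.141, -0.0, -3.097]
contact_force: [-0.0, -0.4, 0.1]
grip_width: 14.9
finger_force: 30.0
```

```bash

python3 -m creep '[{"hand":0,"tx":0.0008,"ty":-0.0105,"tz":0,"spin":0},{"hand":0,"tx":0.0025,"ty":-0.0103,"tz":0,"spin":0},{"hand":0,"tx":0.0041,"ty":-0.0097,"tz":0,"spin":0},{"hand":0,"tx":0.0056,"ty":-0.0089,"tz":0,"spin":0},{"hand":0,"tx":0.007,"ty":-0.0079,"tz":0,"spin":0}]'
python3 -m creep '[{"hand":0,"tx":0.0081,"ty":-0.0067,"tz":0,"spin":0},{"hand":0,"tx":0.0091,"ty":-0.0053,"tz":0,"spin":0},{"hand":0,"tx":0.0098,"ty":-0.0038,"tz":0,"spin":0},{"hand":0,"tx":0.0103,"ty":-0.0022,"tz":0,"spin":0},{"hand":0,"tx":0.0105,"ty":-0.0005,"tz":0,"spin":0}]'
python3 go.py b -102 -131 133 182.6
```

```text
time: 4.38
tool_pos: [509.4, 84.7, 133.8]
tcp_rot: [3.14, 0.003, -3.098]
contact_force: [4.8, 4.8, -3.8]
grip_width: 15.2
finger_force: 30.0
time: 5.0
tool_pos: [462.5, 65.6, 133.8]
tcp_rot: [3.137, 0.004, -3.099]
contact_force: [6.5, 17.7, -5.5]
grip_width: 15.2
finger_force: 30.0
t 5.00 pos [462.5  65.6 133.8] yaw 182.4 goal [462.4  64.5 133. ] spin -0.2 shift_now [ 0.1 -1.1  0.8] shift_after [ 0.1 -1.1  0.8] w 15.2 f 30.0 F [ 6.5 17.7 -5.5]
```

```bash

python3 -m creep '[{"hand":0.5,"tx":0,"ty":0,"tz":0,"spin":0},{"hand":0.5,"tx":0,"ty":0,"tz":0,"spin":0},{"hand":0.5,"tx":0,"ty":0,"tz":-0.03,"spin":0},{"hand":0.5,"tx":0,"ty":0,"tz":-0.03,"spin":0},{"hand":0.5,"tx":0.007,"ty":0.04,"tz":0,"spin":0}]'
python3 -m creep '[{"hand":0.5,"tx":0,"ty":0.05,"tz":0,"spin":0},{"hand":0.5,"tx":0,"ty":0.05,"tz":0,"spin":0},{"hand":0.5,"tx":0,"ty":0.046,"tz":0,"spin":0},{"hand":0.5,"tx":0,"ty":0,"tz":0,"spin":0}]'
python3 go.py b -109 55 97 182.6
python3 - <<'E'
from h import *
c=cap("top");S=cap("scene");np.set_printoptions(precision=1,suppress=True)
bt=blobs(c,"red",4,(150,200,230,250));print(bt,blobs(S,"red",4,(310,215,350,255)))
h=cv2.cvtColor(c["color"],cv2.COLOR_RGB2HSV);print(blobs(c,"yel",4,(200,190,250,240)))
w=cap("wrist");b=[x for x in blobs(w,"red",50)];print(b)
for x in b:print(plane(w,*x[0],100))
E
```

```text
time: 5.62
tool_pos: [454.6, 102.2, 196.0]
tcp_rot: [-3.141, 0.005, -3.1]
contact_force: [0.3, 0.8, 0.4]
grip_width: 45.6
finger_force: 0.0
time: 6.12
tool_pos: [445.6, 251.5, 193.5]
tcp_rot: [3.141, 0.0, -3.093]
contact_force: [-0.2, 0.1, -1.2]
grip_width: 46.1
finger_force: 0.0
t 6.12 pos [445.6 251.5 193.5] yaw 182.8 goal [447. 250.  97.] spin 0.2 shift_now [-1.3 -1.6 96.5] shift_after [-1.3 -1.6 96.5] w 46.1 f 0.0 F [-0.2  0.1 -1.2]
[] [([332.4, 234.8], 57, [328, 231, 10, 9])]
[]
[([428.3, 179.4], 536, [414, 151, 44, 66]), ([254.1, 205.0], 634, [244, 190, 21, 31])]
[415.8 412.7 100. ]
[447.3 251.2 100. ]
```

```bash

python3 -m creep '[{"hand":0.5,"tx":-0.0015,"ty":-0.001,"tz":0.03,"spin":0},{"hand":0.5,"tx":0,"ty":0,"tz":0.03,"spin":0},{"hand":0.5,"tx":0,"ty":0,"tz":0.025,"spin":0},{"hand":0,"tx":0,"ty":0,"tz":0.0115,"spin":0},{"hand":0,"tx":0,"ty":0,"tz":0,"spin":0}]'
python3 -m creep '[{"hand":0,"tx":0,"ty":0,"tz":0,"spin":0},{"hand":0,"tx":0,"ty":0,"tz":0,"spin":0},{"hand":0,"tx":0,"ty":0,"tz":0,"spin":0}]'
python3 go.py b -109 55 97 182.6
```

```text
time: 6.9
tool_pos: [447.6, 247.6, 97.0]
tcp_rot: [-3.141, -0.001, -3.098]
contact_force: [-0.5, 0.3, 0.4]
grip_width: 30.9
finger_force: 0.0
time: 7.28
tool_pos: [448.1, 250.9, 98.3]
tcp_rot: [3.137, 0.003, -3.097]
contact_force: [-0.9, 11.8, -3.4]
grip_width: 15.8
finger_force: 30.0
t 7.28 pos [448.1 250.9  98.3] yaw 182.5 goal [447. 250.  97.] spin -0.1 shift_now [ 1.1 -0.8  1.3] shift_after [ 1.1 -0.8  1.3] w 15.8 f 30.0 F [-0.9 11.8 -3.4]
```

```bash

python3 -m creep '[{"hand":0,"tx":-0.0011,"ty":0.002,"tz":-0.0209,"spin":0},{"hand":0,"tx":-0.0034,"ty":0,"tz":-0.0207,"spin":0},{"hand":0,"tx":-0.0056,"ty":0,"tz":-0.0202,"spin":0},{"hand":0,"tx":-0.0077,"ty":0,"tz":-0.0195,"spin":0},{"hand":0,"tx":-0.0098,"ty":0,"tz":-0.0185,"spin":0}]'
```

```text
time: 7.9
tool_pos: [475.5, 252.2, 197.8]
tcp_rot: [3.14, 0.001, -3.097]
contact_force: [6.6, 3.2, -11.8]
grip_width: 16.0
finger_force: 30.0
```

```bash

python3 -m creep '[{"hand":0,"tx":-0.0117,"ty":0,"tz":-0.0174,"spin":0},{"hand":0,"tx":-0.0135,"ty":0,"tz":-0.016,"spin":0},{"hand":0,"tx":-0.0152,"ty":0,"tz":-0.0144,"spin":0},{"hand":0,"tx":-0.0166,"ty":0,"tz":-0.0127,"spin":0},{"hand":0,"tx":-0.0179,"ty":0,"tz":-0.0109,"spin":0}]'
python3 -m creep '[{"hand":0,"tx":-0.019,"ty":0,"tz":-0.0088,"spin":0},{"hand":0,"tx":-0.0198,"ty":0,"tz":-0.0068,"spin":0},{"hand":0,"tx":-0.0204,"ty":0,"tz":-0.0046,"spin":0},{"hand":0,"tx":-0.0208,"ty":0,"tz":-0.0024,"spin":0},{"hand":0,"tx":-0.021,"ty":0,"tz":0,"spin":0}]'
python3 go.py b 90 55 291 182.6
```

```text
time: 8.52
tool_pos: [548.7, 255.4, 268.3]
tcp_rot: [3.141, -0.004, -3.096]
contact_force: [-1.1, 2.0, -9.9]
grip_width: 15.7
finger_force: 30.0
time: 9.15
tool_pos: [649.9, 259.9, 292.0]
tcp_rot: [3.141, -0.002, -3.096]
contact_force: [-3.9, 0.8, -1.0]
grip_width: 15.7
finger_force: 30.0
t 9.15 pos [649.9 259.9 292. ] yaw 182.6 goal [645.8 259.  291. ] spin 0.0 shift_now [ 4.1 -0.6  1. ] shift_after [ 4.1 -0.6  1. ] w 15.7 f 30.0 F [-3.9  0.8 -1. ]
```

```bash

python3 -m creep '[{"hand":0.75,"tx":0,"ty":0,"tz":0,"spin":0},{"hand":0.75,"tx":0,"ty":0,"tz":0,"spin":0},{"hand":0.75,"tx":0,"ty":0,"tz":-0.045,"spin":0},{"hand":0.75,"tx":0.0147,"ty":-0.0494,"tz":0,"spin":0},{"hand":0.75,"tx":0.0147,"ty":-0.0494,"tz":0,"spin":0}]'
python3 -m creep '[{"hand":0.75,"tx":0.0147,"ty":-0.0494,"tz":0,"spin":0},{"hand":0.75,"tx":0.0147,"ty":-0.0494,"tz":0,"spin":0},{"hand":0.75,"tx":0.0147,"ty":-0.0494,"tz":0,"spin":0},{"hand":0.75,"tx":0.0147,"ty":-0.0494,"tz":0,"spin":0},{"hand":0.75,"tx":0.0147,"ty":-0.0494,"tz":0.02,"spin":0}]'
python3 -m creep '[{"hand":0.75,"tx":0,"ty":0,"tz":0.02,"spin":9.8},{"hand":0.75,"tx":0,"ty":0,"tz":0.02,"spin":9.8},{"hand":0.75,"tx":0,"ty":0,"tz":0.02,"spin":9.8},{"hand":0.75,"tx":0,"ty":0,"tz":0.02,"spin":9.8},{"hand":0.75,"tx":0,"ty":0,"tz":0.02,"spin":9.8}]'
python3 -m creep '[{"hand":0.75,"tx":0,"ty":0,"tz":0,"spin":9.8},{"hand":0.75,"tx":0,"ty":0,"tz":0,"spin":9.8},{"hand":0.75,"tx":0,"ty":0,"tz":0,"spin":9.8},{"hand":0.75,"tx":0,"ty":0,"tz":0,"spin":10},{"hand":0.75,"tx":0,"ty":0,"tz":0,"spin":0}]'
python3 go.py 562.8 -90 65 94.2
python3 - <<'E'
from h import *
import pickle
d={n:cap(n) for n in("top","scene","wrist")};pickle.dump(d,open("s2.pkl","wb"))
cv2.imwrite("pics/w2.png",d["wrist"]["color"][:,:,::-1])
for n in d:print(n,blobs(d[n],"red",8))
E
```

```text
time: 9.78
tool_pos: [624.8, 158.9, 337.1]
tcp_rot: [-3.141, 0.002, -3.095]
contact_force: [0.5, -0.3, -0.4]
grip_width: 61.1
finger_force: 0.0
time: 10.4
tool_pos: [562.8, -91.9, 318.1]
tcp_rot: [-3.14, 0.005, -3.096]
contact_force: [0.5, -0.3, -0.5]
grip_width: 69.0
finger_force: 0.0
time: 11.02
tool_pos: [562.7, -90.3, 216.2]
tcp_rot: [3.141, 0.001, 2.326]
contact_force: [-0.3, 0.1, -0.1]
grip_width: 68.9
finger_force: 0.0
time: 11.65
tool_pos: [562.9, -90.3, 216.7]
tcp_rot: [3.141, 0.0, 1.645]
contact_force: [-0.4, -0.1, -0.3]
grip_width: 68.8
finger_force: 0.0
t 11.65 pos [562.9 -90.3 216.7] yaw 94.3 goal [562.8 -90.   65. ] spin 0.1 shift_now [ 3.000e-01 -1.000e-01  1.517e+02] shift_after [ 3.000e-01 -1.000e-01  1.517e+02] w 68.8 f 0.0 F [-0.4 -0.1 -0.3]
top [([175.3, 159.9], 40, [173, 156, 6, 8]), ([446.6, 257.9], 2418, [420, 231, 55, 56])]
scene [([194.9, 50.9], 909, [178, 24, 40, 53]), ([204.8, 154.5], 27, [202, 151, 6, 8]), ([215.6, 166.8], 31, [213, 164, 6, 7]), ([227.0, 179.4], 30, [224, 176, 6, 8]), ([279.7, 243.5], 89, [274, 238, 12, 12]), ([374.2, 305.7], 268, [364, 290, 28, 25])]
wrist [([278.4, 184.3], 163, [275, 174, 8, 21]), ([277.1, 239.0], 162, [273, 228, 9, 22])]
```

View pics/w2.png

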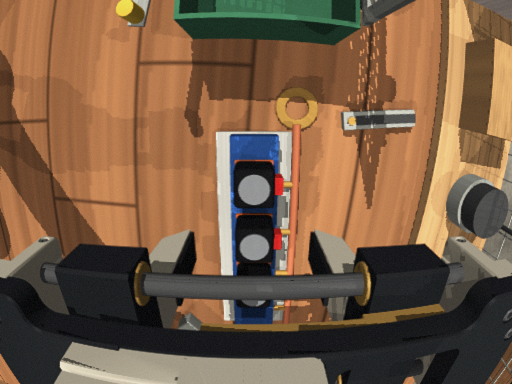

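Wrist view: cartridge caps at (257,188), (256,245) and (257,300), each with its button on the right (+x) side. An orange pipe runs along the rack's +x side near column 295. The gate is open and the knob is swung clear at (130,10). I'll check the cartridge centres, the button heights and the pipe height.

```bash
python3 - <<'E'
from h import *
import pickle
np.set_printoptions(precision=1,suppress=True)
d=pickle.load(open("s2.pkl","rb"));W,S=d["wrist"],d["scene"];T=pickle.load(open("s0.pkl","rb"))["top"]
for u,v in((257,188),(256,245)):print("cap",plane(W,u,v,90))
for (a,b,c) in(((278.4,184.3),(227,179.4),(281.1,185.7)),((277.1,239),(215.6,166.8),(298,184.2))):print("btn",*tri([(W,*a),(S,*b)]),*tri([(W,*a),(S,*b),(T,*c)]))
f=lambda p:(155+p[0]/4-.4,155+p[1]/4-.4)
for z in(0,15,25,35,45,60):
    a=plane(W,295.5,185,z);p,q=plane(T,*f((500,102)),z),plane(T,*f((700,86)),z)
    print(z,a, "top-line x at y:",p[0]+(q-p)[0]*(a[1]-p[1])/(q-p)[1])
E
```

```text
cap [567.3 -86.7  90. ]
cap [ 571.3 -147.    90. ]
btn [588.8 -85.2  77.5] 0.2668560434785317 [588.1 -86.8  74.4] 1.3292686314907247
btn [ 593.9 -145.6   77.2] 0.6129845363394358 [ 593.1 -148.4   72.7] 1.7015385241914847
0 [ 619.4 -105.6    0. ] top-line x at y: 619.712731606693
15 [ 616.8 -101.5   15. ] top-line x at y: 617.349951540443
25 [615.  -98.7  25. ] top-line x at y: 615.7747648296098
35 [613.3 -96.   35. ] top-line x at y: 614.1995781187766
45 [611.5 -93.2  45. ] top-line x at y: 612.6243914079432
60 [608.8 -89.1  60. ] top-line x at y: 610.2616113416934
```

```bash
python3 - <<'E'
from h import *
import pickle
np.set_printoptions(precision=1,suppress=True)
d=pickle.load(open("s2.pkl","rb"));S=d["scene"]
f=lambda p:(170+p[0]/2.947,125+p[1]/2.947)
for z in(0,15,25,35,45,60):
    p,q=plane(S,*f((40,68)),z),plane(S,*f((180,226)),z);print(z,p,q,"x at y=-100:",p[0]+(q-p)[0]*(-100-p[1])/(q-p)[1])
h=cv2.cvtColor(S["color"],cv2.COLOR_RGB2HSV)
E
```

```text
0 [ 623.3 -327.5    0. ] [598.8 -51.3   0. ] x at y=-100: 603.1069778037756
15 [ 627.2 -315.9   15. ] [603.  -43.3  15. ] x at y=-100: 608.0292415907818
25 [ 629.8 -308.1   25. ] [605.8 -37.9  25. ] x at y=-100: 611.3107507821192
35 [ 632.4 -300.4   35. ] [608.6 -32.6  35. ] x at y=-100: 614.5922599734567
45 [ 635.  -292.7   45. ] [611.4 -27.3  45. ] x at y=-100: 617.8737691647942
60 [ 638.9 -281.1   60. ] [615.6 -19.3  60. ] x at y=-100: 622.7960329518004
```

```bash

python3 -m creep '[{"hand":0.8,"tx":0.0015,"ty":0.002,"tz":0.045,"spin":0},{"hand":0.8,"tx":0,"ty":0,"tz":0.045,"spin":0},{"hand":0.8,"tx":0,"ty":0,"tz":0.035,"spin":0},{"hand":0.8,"tx":0,"ty":0,"tz":0.025,"spin":0},{"hand":0,"tx":0,"ty":0,"tz":0,"spin":0}]'
python3 -m creep '[{"hand":0,"tx":0,"ty":0,"tz":0,"spin":0},{"hand":0,"tx":0,"ty":0,"tz":0,"spin":0},{"hand":0,"tx":0,"ty":0,"tz":0,"spin":0},{"hand":0,"tx":0,"ty":0,"tz":0,"spin":0},{"hand":0,"tx":0,"ty":0,"tz":0,"spin":0}]'
python3 go.py 565 -88.5 67 94.2
```

```text
time: 12.42
tool_pos: [564.0, -88.5, 64.4]
tcp_rot: [-3.138, -0.001, 1.645]
contact_force: [-0.8, -0.3, 0.6]
grip_width: 68.0
finger_force: 0.0
time: 13.05
tool_pos: [565.3, -89.1, 67.3]
tcp_rot: [3.141, 0.001, 1.644]
contact_force: [-2.6, -0.3, 5.9]
grip_width: 40.1
finger_force: 30.0
t 13.05 pos [565.3 -89.1  67.3] yaw 94.2 goal [565.  -88.5  67. ] spin -0.0 shift_now [ 0.6 -0.3  0.3] shift_after [ 0.6 -0.3  0.3] w 40.1 f 30.0 F [-2.6 -0.3  5.9]
```

```bash

python3 -m creep '[{"hand":0,"tx":0,"ty":0,"tz":-0.01,"spin":0},{"hand":0,"tx":0,"ty":0,"tz":-0.01,"spin":0},{"hand":0,"tx":0,"ty":0,"tz":-0.01,"spin":0},{"hand":0,"tx":0,"ty":0,"tz":-0.02,"spin":0},{"hand":0,"tx":0,"ty":0,"tz":-0.03,"spin":0}]'
```

```text
time: 13.68
tool_pos: [564.8, -88.7, 146.4]
tcp_rot: [-3.14, -0.001, 1.644]
contact_force: [0.6, 0.4, -2.2]
grip_width: 39.9
finger_force: 30.0
```

```bash

python3 -m creep '[{"hand":0,"tx":0,"ty":0,"tz":-0.035,"spin":0},{"hand":0,"tx":0,"ty":0,"tz":-0.035,"spin":-9.8},{"hand":0,"tx":0,"ty":0,"tz":-0.01,"spin":-9.8},{"hand":0,"tx":0,"ty":0,"tz":0,"spin":-9.8},{"hand":0,"tx":0,"ty":0,"tz":0,"spin":-9.8}]'
python3 -m creep '[{"hand":0,"tx":0,"ty":0,"tz":0,"spin":-9.8},{"hand":0,"tx":0,"ty":0,"tz":0,"spin":-9.8},{"hand":0,"tx":0,"ty":0,"tz":0,"spin":-9.8},{"hand":0,"tx":0,"ty":0,"tz":0,"spin":-9.8},{"hand":0,"tx":0,"ty":0,"tz":0,"spin":-10}]'
python3 -m creep '[{"hand":0,"tx":0.0035,"ty":0.044,"tz":0,"spin":0},{"hand":0,"tx":0.0035,"ty":0.044,"tz":0,"spin":0},{"hand":0,"tx":0.0035,"ty":0.044,"tz":0,"spin":0},{"hand":0,"tx":0.0035,"ty":0.044,"tz":0,"spin":0},{"hand":0,"tx":0.0035,"ty":0.044,"tz":0,"spin":0}]'
python3 -m creep '[{"hand":0,"tx":0.0035,"ty":0.044,"tz":0,"spin":0},{"hand":0,"tx":0.0035,"ty":0.044,"tz":0,"spin":0},{"hand":0,"tx":0.0035,"ty":0.044,"tz":0,"spin":0},{"hand":0,"tx":0,"ty":0,"tz":0,"spin":0}]'
python3 go.py b -35 65 64 182.6
python3 - <<'E'
from h import *
import pickle
d={n:cap(n) for n in("scene","wrist")};pickle.dump(d,open("s3.pkl","wb"))
cv2.imwrite("pics/w3.png",np.hstack([cv2.resize(d[n]["color"],(400,300)) for n in d])[:,:,::-1])
for n in d:print(n,blobs(d[n],"red",8))
E
```

```text
time: 14.3
tool_pos: [565.2, -88.8, 226.8]
tcp_rot: [3.141, 0.001, 2.333]
contact_force: [0.2, 0.7, -1.5]
grip_width: 40.1
finger_force: 30.0
time: 14.92
tool_pos: [565.1, -88.8, 226.5]
tcp_rot: [3.142, 0.0, -3.091]
contact_force: [-0.2, 0.5, -2.6]
grip_width: 39.5
finger_force: 30.0
time: 15.55
tool_pos: [537.5, 131.5, 226.6]
tcp_rot: [3.141, 0.0, -3.097]
contact_force: [1.0, 0.2, -2.5]
grip_width: 40.0
finger_force: 30.0
time: 16.05
tool_pos: [520.5, 264.3, 226.3]
tcp_rot: [3.141, 0.0, -3.093]
contact_force: [0.1, 0.5, -1.8]
grip_width: 39.8
finger_force: 30.0
t 16.05 pos [520.5 264.3 226.3] yaw 182.8 goal [520.5 263.3  64. ] spin 0.2 shift_now [ 1.000e-01 -1.000e+00  1.623e+02] shift_after [ 1.000e-01 -1.000e+00  1.623e+02] w 39.8 f 30.0 F [ 0.1  0.5 -1.8]
scene [([207.5, 49.3], 2034, [178, 24, 58, 53]), ([204.7, 154.2], 26, [202, 151, 6, 7]), ([215.6, 166.8], 31, [213, 164, 6, 7]), ([279.7, 243.3], 91, [275, 238, 11, 12]), ([374.5, 305.9], 257, [364, 290, 28, 25])]
wrist [([399.3, 106.4], 1030, [375, 89, 58, 58]), ([374.0, 114.5], 10, [374, 110, 1, 10])]
```

View pics/w3.png

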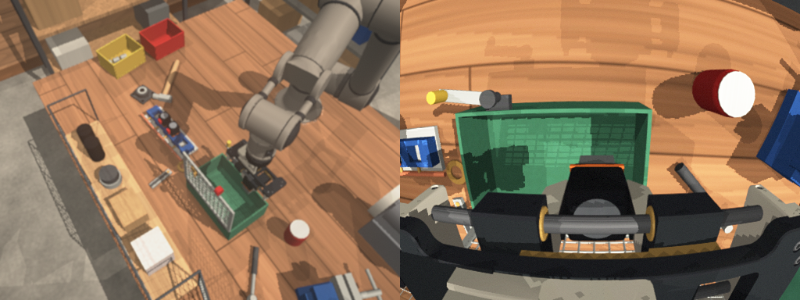

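The cartridge is held over the open bin (right half, around (595,190)), and the hasp points away at (450,98). Lowering it now.

```bash

python3 -m creep '[{"hand":0,"tx":0,"ty":-0.001,"tz":0.04,"spin":0},{"hand":0,"tx":0,"ty":0,"tz":0.04,"spin":0},{"hand":0,"tx":0,"ty":0,"tz":0.04,"spin":0},{"hand":0,"tx":0,"ty":0,"tz":0.025,"spin":0},{"hand":0,"tx":0,"ty":0,"tz":0.015,"spin":0}]'
python3 -m creep '[{"hand":0,"tx":0,"ty":0,"tz":0.001,"spin":0},{"hand":0.6,"tx":0,"ty":0,"tz":0,"spin":0},{"hand":0.6,"tx":0,"ty":0,"tz":0,"spin":0},{"hand":0.6,"tx":0,"ty":0,"tz":0,"spin":0}]'
python3 go.py b -35 65 64 182.6
```

```text
time: 16.77
tool_pos: [521.6, 259.1, 65.0]
tcp_rot: [-3.141, -0.001, -3.098]
contact_force: [0.6, -0.6, -2.6]
grip_width: 40.5
finger_force: 30.0
time: 17.27
tool_pos: [522.2, 260.8, 66.1]
tcp_rot: [3.141, 0.002, -3.097]
contact_force: [0.5, -0.2, 0.2]
grip_width: 54.7
finger_force: 0.0
t 17.27 pos [522.2 260.8  66.1] yaw 182.6 goal [520.5 263.3  64. ] spin -0.0 shift_now [1.6 2.6 2.1] shift_after [1.6 2.6 2.1] w 54.7 f 0.0 F [ 0.5 -0.2  0.2]
```

```bash

python3 -m creep '[{"hand":0.6,"tx":0,"ty":0,"tz":-0.02,"spin":0},{"hand":0.6,"tx":0,"ty":0,"tz":-0.045,"spin":0},{"hand":0.6,"tx":0,"ty":0,"tz":-0.045,"spin":0},{"hand":0.8,"tx":0,"ty":0,"tz":-0.045,"spin":0},{"hand":0.8,"tx":-0.0032,"ty":-0.0459,"tz":0,"spin":0}]'
python3 -m creep '[{"hand":0.8,"tx":-0.0032,"ty":-0.0459,"tz":0,"spin":0},{"hand":0.8,"tx":-0.0032,"ty":-0.0459,"tz":0,"spin":0},{"hand":0.8,"tx":-0.0032,"ty":-0.0459,"tz":0,"spin":0},{"hand":0.8,"tx":-0.0032,"ty":-0.0459,"tz":0,"spin":0},{"hand":0.8,"tx":-0.0032,"ty":-0.0459,"tz":0,"spin":0}]'
python3 -m creep '[{"hand":0.8,"tx":-0.0032,"ty":-0.0459,"tz":0,"spin":0},{"hand":0.8,"tx":-0.0032,"ty":-0.0459,"tz":0,"spin":0},{"hand":0.8,"tx":-0.0032,"ty":-0.0459,"tz":0,"spin":0},{"hand":0.8,"tx":0,"ty":0,"tz":0,"spin":9.8},{"hand":0.8,"tx":0,"ty":0,"tz":0,"spin":9.8}]'
python3 -m creep '[{"hand":0.8,"tx":0,"ty":0,"tz":0,"spin":9.8},{"hand":0.8,"tx":0,"ty":0,"tz":0,"spin":9.8},{"hand":0.8,"tx":0,"ty":0,"tz":0,"spin":9.8},{"hand":0.8,"tx":0,"ty":0,"tz":0,"spin":9.8},{"hand":0.8,"tx":0,"ty":0,"tz":0,"spin":9.8}]'
python3 -m creep '[{"hand":0.8,"tx":0,"ty":0,"tz":0,"spin":9.8},{"hand":0.8,"tx":0,"ty":0,"tz":0,"spin":10},{"hand":0.8,"tx":0,"ty":0,"tz":0,"spin":0}]'
python3 go.py 569.8 -150.5 67 94.2
python3 - <<'E'
from h import *
import pickle
d={n:cap(n) for n in("scene","wrist")};pickle.dump(d,open("s4.pkl","wb"))
cv2.imwrite("pics/w4.png",np.hstack([d["scene"]["color"][120:320,160:360].repeat(2,0).repeat(2,1)[:384],d["wrist"]["color"][:,:400]])[:,:,::-1])
for n in d:print(n,blobs(d[n],"red",8))
E
```

```text
time: 17.9
tool_pos: [528.5, 217.0, 224.8]
tcp_rot: [3.139, 0.01, -3.093]
contact_force: [0.7, -0.9, -1.0]
grip_width: 70.0
finger_force: 0.0
time: 18.52
tool_pos: [553.3, -15.2, 220.7]
tcp_rot: [-3.141, 0.001, -3.097]
contact_force: [-0.0, -0.9, -1.1]
grip_width: 73.4
finger_force: 0.0
time: 19.15
tool_pos: [568.8, -151.7, 220.4]
tcp_rot: [3.141, 0.001, 2.837]
contact_force: [-0.2, -0.6, -1.2]
grip_width: 73.4
finger_force: 0.0
time: 19.77
tool_pos: [569.0, -150.8, 220.6]
tcp_rot: [3.141, 0.001, 1.984]
contact_force: [-0.4, -1.3, 0.6]
grip_width: 73.4
finger_force: 0.0
time: 20.15
tool_pos: [569.0, -150.8, 220.5]
tcp_rot: [3.141, 0.0, 1.645]
contact_force: [0.4, 0.2, 1.3]
grip_width: 73.4
finger_force: 0.0
t 20.15 pos [ 569.  -150.8  220.5] yaw 94.3 goal [ 569.8 -150.5   67. ] spin 0.1 shift_now [  0.3   0.9 153.5] shift_after [  0.3   0.9 153.5] w 73.4 f 0.0 F [0.4 0.2 1.3]
scene [([231.4, 41.1], 60, [227, 34, 9, 13]), ([186.0, 50.4], 288, [178, 36, 16, 34]), ([204.7, 154.3], 27, [202, 151, 6, 8]), ([215.7, 166.8], 29, [213, 164, 6, 7]), ([279.7, 243.5], 89, [274, 238, 12, 12]), ([316.0, 261.3], 40, [313, 258, 7, 8]), ([374.3, 305.8], 269, [364, 290, 28, 25])]
wrist [([277.3, 184.3], 166, [273, 174, 9, 21]), ([275.0, 238.7], 150, [271, 228, 9, 21])]
```

View pics/w4.png

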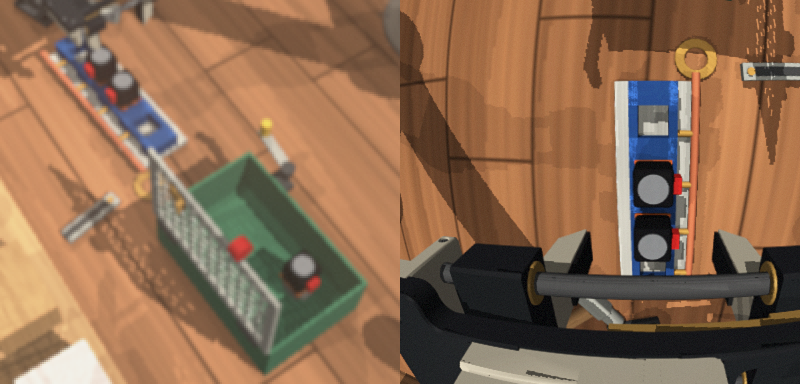

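The first cartridge stands in the bin near (302,270) in the left half. The next two are still in their sockets, at (655,187) and (655,243) in the right half. Picking the second.

```bash

python3 -m creep '[{"hand":0.8,"tx":0,"ty":0.001,"tz":0.045,"spin":0},{"hand":0.8,"tx":0,"ty":0,"tz":0.045,"spin":0},{"hand":0.8,"tx":0,"ty":0,"tz":0.035,"spin":0},{"hand":0.8,"tx":0,"ty":0,"tz":0.02,"spin":0},{"hand":0.8,"tx":0,"ty":0,"tz":0.007,"spin":0}]'
python3 -m creep '[{"hand":0,"tx":0,"ty":0,"tz":0,"spin":0},{"hand":0,"tx":0,"ty":0,"tz":0,"spin":0},{"hand":0,"tx":0,"ty":0,"tz":0,"spin":0},{"hand":0,"tx":0,"ty":0,"tz":0,"spin":0},{"hand":0,"tx":0,"ty":0,"tz":0,"spin":0}]'
python3 -m creep '[{"hand":0,"tx":0,"ty":0,"tz":0,"spin":0}]'
python3 go.py 569.8 -150.5 67 94.2
```

```text
time: 20.88
tool_pos: [569.3, -150.6, 66.8]
tcp_rot: [-3.14, -0.001, 1.646]
contact_force: [-0.6, 0.4, -0.5]
grip_width: 73.2
finger_force: 0.0
time: 21.5
tool_pos: [569.9, -151.0, 68.8]
tcp_rot: [3.141, 0.0, 1.644]
contact_force: [-2.0, -0.9, 6.2]
grip_width: 39.6
finger_force: 30.0
time: 21.62
tool_pos: [569.9, -151.0, 68.7]
tcp_rot: [3.141, 0.0, 1.644]
contact_force: [-1.8, -0.3, 5.9]
grip_width: 39.6
finger_force: 30.0
t 21.62 pos [ 569.9 -151.    68.7] yaw 94.2 goal [ 569.8 -150.5   67. ] spin -0.0 shift_now [ 0.5 -0.1  1.7] shift_after [ 0.5 -0.1  1.7] w 39.6 f 30.0 F [-1.8 -0.3  5.9]
```

```bash

python3 -m creep '[{"hand":0,"tx":0,"ty":0,"tz":-0.01,"spin":0},{"hand":0,"tx":0,"ty":0,"tz":-0.01,"spin":0},{"hand":0,"tx":0,"ty":0,"tz":-0.01,"spin":0},{"hand":0,"tx":0,"ty":0,"tz":-0.02,"spin":0},{"hand":0,"tx":0,"ty":0,"tz":-0.03,"spin":0}]'
python3 -m creep '[{"hand":0,"tx":0,"ty":0,"tz":-0.035,"spin":0},{"hand":0,"tx":0,"ty":0,"tz":-0.035,"spin":-9.8},{"hand":0,"tx":0,"ty":0,"tz":-0.01,"spin":-9.8},{"hand":0,"tx":0,"ty":0,"tz":0,"spin":-9.8},{"hand":0,"tx":0,"ty":0,"tz":0,"spin":-9.8}]'
python3 -m creep '[{"hand":0,"tx":0,"ty":0,"tz":0,"spin":-9.8},{"hand":0,"tx":0,"ty":0,"tz":0,"spin":-9.8},{"hand":0,"tx":0,"ty":0,"tz":0,"spin":-9.8},{"hand":0,"tx":0,"ty":0,"tz":0,"spin":-9.8},{"hand":0,"tx":0,"ty":0,"tz":0,"spin":-10}]'
python3 go.py b -35 -65 64 182.6
python3 - <<'E'
from h import *
d={n:cap(n) for n in("scene","wrist")}
for n in d:print(n,blobs(d[n],"red",8,(150,130,350,300) if n=="scene" else None))
E
```

```text
time: 22.25
tool_pos: [569.3, -150.6, 148.3]
tcp_rot: [-3.14, -0.001, 1.644]
contact_force: [-0.4, -0.0, -3.2]
grip_width: 40.0
finger_force: 30.0
time: 22.88
tool_pos: [569.7, -150.7, 228.7]
tcp_rot: [3.141, 0.0, 2.333]
contact_force: [0.1, 0.4, -2.1]
grip_width: 39.8
finger_force: 30.0
time: 23.5
tool_pos: [569.7, -150.7, 228.4]
tcp_rot: [3.141, 0.0, -3.091]
contact_force: [-0.3, -0.8, -2.5]
grip_width: 39.7
finger_force: 30.0
t 23.50 pos [ 569.7 -150.7  228.4] yaw 182.9 goal [526.4 133.5  64. ] spin 0.3 shift_now [ 28.9 286.  164.4] shift_after [ 30.4 285.9 164.4] w 39.7 f 30.0 F [-0.3 -0.8 -2.5]
scene [([205.0, 154.7], 24, [203, 152, 5, 7]), ([279.7, 243.5], 89, [274, 238, 12, 12]), ([316.0, 261.3], 40, [313, 258, 7, 8])]
wrist [([195.1, 207.8], 95, [186, 205, 19, 7])]
```

```bash

python3 -m creep '[{"hand":0,"tx":0.005,"ty":0.0477,"tz":0,"spin":0},{"hand":0,"tx":0.005,"ty":0.0477,"tz":0,"spin":0},{"hand":0,"tx":0.005,"ty":0.0477,"tz":0,"spin":0},{"hand":0,"tx":0.005,"ty":0.0477,"tz":0,"spin":0},{"hand":0,"tx":0.005,"ty":0.0477,"tz":0,"spin":0}]'
python3 -m creep '[{"hand":0,"tx":0.005,"ty":0.0477,"tz":0,"spin":0},{"hand":0,"tx":0,"ty":0,"tz":0,"spin":0},{"hand":0,"tx":0,"ty":0,"tz":0.04,"spin":0},{"hand":0,"tx":0,"ty":0,"tz":0.04,"spin":0}]'
python3 go.py b -35 -65 66 182.6
```

```text
time: 24.22
tool_pos: [533.8, 87.8, 228.5]
tcp_rot: [3.141, 0.001, -3.101]
contact_force: [1.3, 0.4, -2.1]
grip_width: 39.5
finger_force: 30.0
time: 24.72
tool_pos: [527.5, 133.1, 147.8]
tcp_rot: [-3.141, 0.002, -3.1]
contact_force: [0.1, 0.4, -2.9]
grip_width: 40.1
finger_force: 30.0
t 24.73 pos [527.5 133.1 147.8] yaw 182.4 goal [526.4 133.5  66. ] spin -0.2 shift_now [ 1.1  0.4 81.8] shift_after [ 1.1  0.4 81.8] w 40.1 f 30.0 F [ 0.1  0.4 -2.9]
```

```bash

python3 -m creep '[{"hand":0,"tx":0.001,"ty":0,"tz":0.04,"spin":0},{"hand":0,"tx":0,"ty":0,"tz":0.025,"spin":0},{"hand":0,"tx":0,"ty":0,"tz":0.015,"spin":0},{"hand":0,"tx":0,"ty":0,"tz":0.001,"spin":0},{"hand":0.6,"tx":0,"ty":0,"tz":0,"spin":0}]'
python3 -m creep '[{"hand":0.6,"tx":0,"ty":0,"tz":0,"spin":0},{"hand":0.6,"tx":0,"ty":0,"tz":0,"spin":0},{"hand":0.6,"tx":0,"ty":0,"tz":-0.02,"spin":0},{"hand":0.6,"tx":0,"ty":0,"tz":-0.045,"spin":0},{"hand":0.6,"tx":0,"ty":0,"tz":-0.045,"spin":0}]'
python3 -m creep '[{"hand":0.8,"tx":0,"ty":0,"tz":-0.045,"spin":0},{"hand":0.8,"tx":-0.0045,"ty":-0.0497,"tz":0,"spin":0},{"hand":0.8,"tx":-0.0045,"ty":-0.0497,"tz":0,"spin":0},{"hand":0.8,"tx":-0.0045,"ty":-0.0497,"tz":0,"spin":0},{"hand":0.8,"tx":-0.0045,"ty":-0.0497,"tz":0,"spin":0}]'
python3 -m creep '[{"hand":0.8,"tx":-0.0045,"ty":-0.0497,"tz":0,"spin":0},{"hand":0.8,"tx":-0.0045,"ty":-0.0497,"tz":0,"spin":0},{"hand":0.8,"tx":-0.0045,"ty":-0.0497,"tz":0,"spin":0},{"hand":0.8,"tx":0,"ty":0,"tz":0,"spin":9.8},{"hand":0.8,"tx":0,"ty":0,"tz":0,"spin":9.8}]'
python3 -m creep '[{"hand":0.8,"tx":0,"ty":0,"tz":0,"spin":9.8},{"hand":0.8,"tx":0,"ty":0,"tz":0,"spin":9.8},{"hand":0.8,"tx":0,"ty":0,"tz":0,"spin":9.8},{"hand":0.8,"tx":0,"ty":0,"tz":0,"spin":9.8},{"hand":0.8,"tx":0,"ty":0,"tz":0,"spin":9.8}]'
python3 -m creep '[{"hand":0.8,"tx":0,"ty":0,"tz":0,"spin":9.8},{"hand":0.8,"tx":0,"ty":0,"tz":0,"spin":10},{"hand":0.8,"tx":0,"ty":0,"tz":0,"spin":0}]'
python3 go.py 574.4 -212.7 67 94.2
python3 - <<'E'
from h import *
import pickle
d={n:cap(n) for n in("scene","wrist")}
cv2.imwrite("pics/w5.png",np.hstack([d["scene"]["color"][120:312,160:352].repeat(2,0).repeat(2,1),d["wrist"]["color"][:,:400]])[:,:,::-1])
for n in d:print(n,blobs(d[n],"red",8,(150,130,350,300) if n=="scene" else None))
E
```

```text
time: 25.35
tool_pos: [526.9, 133.6, 68.0]
tcp_rot: [3.141, 0.002, -3.098]
contact_force: [0.4, 1.3, -3.3]
grip_width: 46.1
finger_force: 3.6
time: 25.98
tool_pos: [526.0, 133.8, 178.7]
tcp_rot: [3.141, 0.0, -3.097]
contact_force: [1.1, -0.1, 0.1]
grip_width: 54.9
finger_force: 0.0
time: 26.6
tool_pos: [553.2, -65.6, 222.8]
tcp_rot: [-3.141, 0.002, -3.096]
contact_force: [0.4, 0.2, 0.2]
grip_width: 73.4
finger_force: 0.0
time: 27.22
tool_pos: [573.0, -213.4, 222.3]
tcp_rot: [3.141, 0.001, 2.837]
contact_force: [-0.7, 0.7, 0.3]
grip_width: 73.3
finger_force: 0.0
time: 27.85
tool_pos: [573.2, -212.4, 222.6]
tcp_rot: [3.141, 0.001, 1.984]
contact_force: [0.4, 0.5, -0.1]
grip_width: 73.6
finger_force: 0.0
time: 28.22
tool_pos: [573.2, -212.4, 222.5]
tcp_rot: [3.141, 0.0, 1.645]
contact_force: [-0.5, -0.2, -0.6]
grip_width: 73.5
finger_force: 0.0
t 28.23 pos [ 573.2 -212.4  222.5] yaw 94.3 goal [ 574.4 -212.7   67. ] spin 0.1 shift_now [ -0.4   1.2 155.5] shift_after [ -0.4   1.2 155.5] w 73.5 f 0.0 F [-0.5 -0.2 -0.6]
scene [([204.7, 154.3], 27, [202, 151, 6, 8]), ([287.9, 227.9], 38, [285, 225, 7, 7]), ([279.8, 243.5], 93, [274, 238, 12, 12]), ([316.0, 261.3], 40, [313, 258, 7, 8])]
wrist [([254.5, 160.0], 26, [242, 160, 26, 1]), ([277.0, 184.5], 169, [273, 174, 9, 21])]
```

View pics/w5.png

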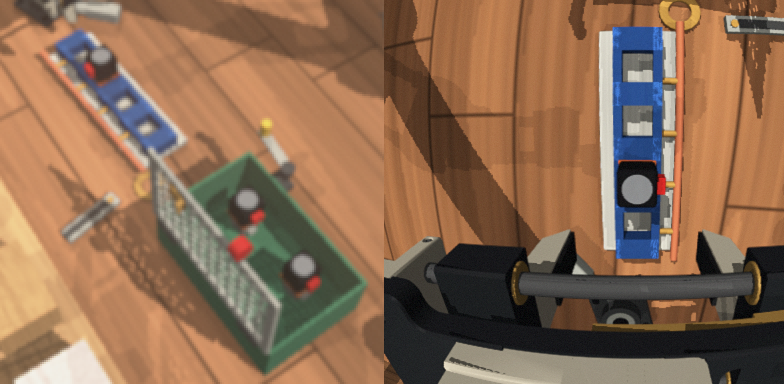

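Two cartridges stand in the bin, near (248,203) and (302,268) in the left half. The last is in its socket at (637,188) in the right half. Picking it.

```bash

python3 -m creep '[{"hand":0.8,"tx":0,"ty":0.001,"tz":0.045,"spin":0},{"hand":0.8,"tx":0,"ty":0,"tz":0.045,"spin":0},{"hand":0.8,"tx":0,"ty":0,"tz":0.035,"spin":0},{"hand":0.8,"tx":0,"ty":0,"tz":0.022,"spin":0},{"hand":0.8,"tx":0,"ty":0,"tz":0.007,"spin":0}]'
python3 -m creep '[{"hand":0,"tx":0,"ty":0,"tz":0,"spin":0},{"hand":0,"tx":0,"ty":0,"tz":0,"spin":0},{"hand":0,"tx":0,"ty":0,"tz":0,"spin":0},{"hand":0,"tx":0,"ty":0,"tz":0,"spin":0},{"hand":0,"tx":0,"ty":0,"tz":0,"spin":0}]'
python3 -m creep '[{"hand":0,"tx":0,"ty":0,"tz":0,"spin":0}]'
python3 go.py 574.4 -212.7 67 94.2
```

```text
time: 28.95
tool_pos: [573.5, -212.0, 66.6]
tcp_rot: [-3.139, -0.001, 1.646]
contact_force: [-0.3, 0.2, 0.4]
grip_width: 73.8
finger_force: 0.0
time: 29.58
tool_pos: [574.2, -212.6, 68.8]
tcp_rot: [3.141, 0.001, 1.644]
contact_force: [-1.9, -0.3, 5.7]
grip_width: 40.0
finger_force: 30.0
time: 29.7
tool_pos: [574.2, -212.6, 68.8]
tcp_rot: [3.141, 0.001, 1.644]
contact_force: [-2.9, -0.5, 5.4]
grip_width: 40.3
finger_force: 30.0
t 29.70 pos [ 574.2 -212.6   68.8] yaw 94.2 goal [ 574.4 -212.7   67. ] spin -0.0 shift_now [-0.1  0.2  1.8] shift_after [-0.1  0.2  1.8] w 40.3 f 30.0 F [-2.9 -0.5  5.4]
```

```bash

python3 -m creep '[{"hand":0,"tx":0,"ty":0,"tz":-0.01,"spin":0},{"hand":0,"tx":0,"ty":0,"tz":-0.01,"spin":0},{"hand":0,"tx":0,"ty":0,"tz":-0.01,"spin":0},{"hand":0,"tx":0,"ty":0,"tz":-0.02,"spin":0},{"hand":0,"tx":0,"ty":0,"tz":-0.03,"spin":0}]'
python3 -m creep '[{"hand":0,"tx":0,"ty":0,"tz":-0.035,"spin":0},{"hand":0,"tx":0,"ty":0,"tz":-0.035,"spin":-9.8},{"hand":0,"tx":0,"ty":0,"tz":-0.01,"spin":-9.8},{"hand":0,"tx":0,"ty":0,"tz":0,"spin":-9.8},{"hand":0,"tx":0,"ty":0,"tz":0,"spin":-9.8}]'
python3 -m creep '[{"hand":0,"tx":0,"ty":0,"tz":0,"spin":-9.8},{"hand":0,"tx":0,"ty":0,"tz":0,"spin":-9.8},{"hand":0,"tx":0,"ty":0,"tz":0,"spin":-9.8},{"hand":0,"tx":0,"ty":0,"tz":0,"spin":-9.8},{"hand":0,"tx":0,"ty":0,"tz":0,"spin":-10}]'
python3 go.py b 12 0 66 182.6
python3 - <<'E'
from h import *
d={n:cap(n) for n in("scene","wrist")}
for n in d:print(n,blobs(d[n],"red",8,(150,130,350,300) if n=="scene" else None))
E
```

```text
time: 30.32
tool_pos: [573.6, -212.1, 148.3]
tcp_rot: [-3.14, -0.001, 1.644]
contact_force: [0.8, -0.7, -2.7]
grip_width: 39.8
finger_force: 30.0
time: 30.95
tool_pos: [574.1, -212.3, 228.7]
tcp_rot: [3.141, 0.0, 2.333]
contact_force: [-0.8, -0.1, -1.6]
grip_width: 39.9
finger_force: 30.0
time: 31.58
tool_pos: [574.0, -212.2, 228.5]
tcp_rot: [3.142, 0.0, -3.091]
contact_force: [-0.4, -0.1, -2.9]
grip_width: 40.0
finger_force: 30.0
t 31.57 pos [ 574.  -212.2  228.5] yaw 182.9 goal [570.4 200.5  66. ] spin 0.3 shift_now [-17.2 412.4 162.5] shift_after [-15.1 412.5 162.5] w 40.0 f 30.0 F [-0.4 -0.1 -2.9]
scene [([288.0, 227.9], 39, [285, 225, 7, 7]), ([279.8, 243.5], 93, [274, 238, 12, 12]), ([316.0, 261.3], 40, [313, 258, 7, 8])]
wrist [([5.5, 14.7], 375, [0, 0, 13, 32])]
```

```bash

python3 -m creep '[{"hand":0,"tx":-0.0017,"ty":0.0459,"tz":0,"spin":0},{"hand":0,"tx":-0.0017,"ty":0.0459,"tz":0,"spin":0},{"hand":0,"tx":-0.0017,"ty":0.0459,"tz":0,"spin":0},{"hand":0,"tx":-0.0017,"ty":0.0459,"tz":0,"spin":0},{"hand":0,"tx":-0.0017,"ty":0.0459,"tz":0,"spin":0}]'
python3 -m creep '[{"hand":0,"tx":-0.0017,"ty":0.0459,"tz":0,"spin":0},{"hand":0,"tx":-0.0017,"ty":0.0459,"tz":0,"spin":0},{"hand":0,"tx":-0.0017,"ty":0.0459,"tz":0,"spin":0},{"hand":0,"tx":-0.0017,"ty":0.0459,"tz":0,"spin":0},{"hand":0,"tx":0,"ty":0,"tz":0.02,"spin":0}]'
python3 -m creep '[{"hand":0,"tx":0,"ty":0,"tz":0.03,"spin":0},{"hand":0,"tx":0,"ty":0,"tz":0.03,"spin":0}]'
python3 go.py b 12 0 66 182.6
```

```text
time: 32.3
tool_pos: [572.1, 18.8, 228.4]
tcp_rot: [3.142, 0.0, -3.101]
contact_force: [0.5, -0.9, -2.1]
grip_width: 39.7
finger_force: 30.0
time: 32.92
tool_pos: [571.2, 204.7, 209.6]
tcp_rot: [3.14, 0.004, -3.097]
contact_force: [-0.1, -0.4, -2.7]
grip_width: 39.8
finger_force: 30.0
time: 33.17
tool_pos: [570.9, 201.3, 147.6]
tcp_rot: [3.141, 0.001, -3.101]
contact_force: [-1.0, -0.1, -2.0]
grip_width: 39.8
finger_force: 30.0
t 33.17 pos [570.9 201.3 147.6] yaw 182.4 goal [570.4 200.5  66. ] spin -0.2 shift_now [ 0.5 -0.8 81.6] shift_after [ 0.5 -0.8 81.6] w 39.8 f 30.0 F [-1.  -0.1 -2. ]
```

```bash

python3 -m creep '[{"hand":0,"tx":0,"ty":-0.001,"tz":0.04,"spin":0},{"hand":0,"tx":0,"ty":0,"tz":0.025,"spin":0},{"hand":0,"tx":0,"ty":0,"tz":0.015,"spin":0},{"hand":0,"tx":0,"ty":0,"tz":0.001,"spin":0},{"hand":0.6,"tx":0,"ty":0,"tz":0,"spin":0}]'
python3 -m creep '[{"hand":0.6,"tx":0,"ty":0,"tz":0,"spin":0},{"hand":0.6,"tx":0,"ty":0,"tz":0,"spin":0},{"hand":0.6,"tx":0,"ty":0,"tz":-0.02,"spin":0},{"hand":0.6,"tx":0,"ty":0,"tz":-0.045,"spin":0},{"hand":0.6,"tx":0,"ty":0,"tz":-0.05,"spin":0}]'
python3 -m creep '[{"hand":0.6,"tx":0,"ty":0,"tz":-0.05,"spin":0},{"hand":0.6,"tx":0,"ty":0,"tz":-0.05,"spin":0},{"hand":0.6,"tx":0,"ty":0,"tz":-0.05,"spin":0},{"hand":0.6,"tx":0,"ty":0,"tz":-0.01,"spin":0},{"hand":0.6,"tx":0,"ty":0,"tz":0,"spin":0}]'
python3 go.py 649.9 259.9 292 182.6
python3 - <<'E'
from h import *
import pickle
d={n:cap(n) for n in("top","scene","wrist")};pickle.dump(d,open("s6.pkl","wb"))
cv2.imwrite("pics/w6.png",np.hstack([d["scene"]["color"][120:312,160:352].repeat(2,0).repeat(2,1),d["wrist"]["color"][:,:400]])[:,:,::-1])
for n in d:print(n,blobs(d[n],"red",8,(150,130,350,300) if n=="scene" else None))
E
```

```text
time: 33.8
tool_pos: [571.7, 200.2, 68.2]
tcp_rot: [3.141, 0.002, -3.097]
contact_force: [1.3, -0.3, -0.8]
grip_width: 45.5
finger_force: 3.6
time: 34.42
tool_pos: [570.7, 200.0, 183.3]
tcp_rot: [3.142, -0.001, -3.097]
contact_force: [1.1, 0.3, 0.2]
grip_width: 55.4
finger_force: 0.0
time: 35.05
tool_pos: [570.9, 200.0, 342.5]
tcp_rot: [3.141, 0.001, -3.097]
contact_force: [0.1, -0.2, 0.0]
grip_width: 54.7
finger_force: 0.0
t 35.05 pos [570.9 200.  342.5] yaw 182.6 goal [649.9 259.9 292. ] spin -0.0 shift_now [-81.6  56.3  50.5] shift_after [-81.6  56.3  50.5] w 54.7 f 0.0 F [ 0.1 -0.2  0. ]
top [([196.6, 192.1], 11, [196, 190, 3, 5]), ([215.1, 204.3], 13, [214, 202, 3, 5]), ([179.3, 206.2], 13, [178, 204, 3, 6]), ([446.6, 257.8], 2414, [419, 231, 56, 56])]
scene [([287.9, 227.9], 38, [285, 225, 7, 7]), ([279.7, 243.4], 89, [274, 238, 12, 12]), ([289.6, 252.9], 31, [287, 250, 6, 7]), ([316.1, 261.3], 39, [313, 258, 7, 8])]
wrist [([408.2, 81.0], 205, [403, 65, 20, 39]), ([219.4, 128.5], 108, [216, 122, 8, 14]), ([310.5, 130.1], 77, [308, 124, 6, 13]), ([265.5, 161.6], 83, [263, 155, 6, 14]), ([313.4, 316.7], 59, [311, 308, 6, 15])]
```

View pics/w6.png

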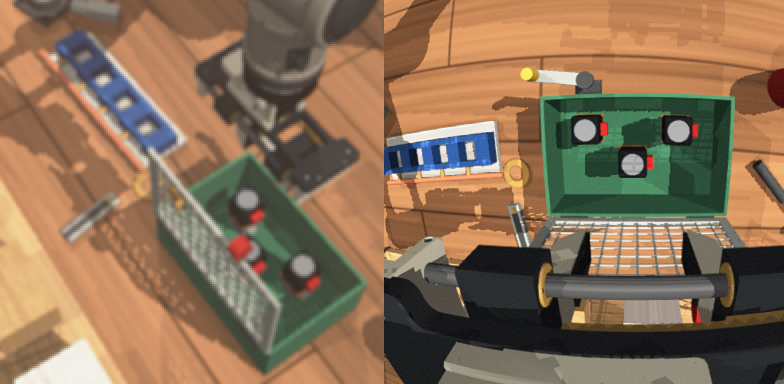

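All three cartridges stand in the bin and the rack is empty. The hasp is clear, with the knob at (530,74) in the right half. Regripping the tab.

```bash

python3 -m creep '[{"hand":0.5,"tx":-0.041,"ty":0.028,"tz":0,"spin":0},{"hand":0.5,"tx":-0.0405,"ty":0.028,"tz":0,"spin":0},{"hand":0.5,"tx":0,"ty":0,"tz":0,"spin":0},{"hand":0.5,"tx":0,"ty":0,"tz":0.03,"spin":0},{"hand":0.5,"tx":0,"ty":0,"tz":0.02,"spin":0}]'
python3 -m creep '[{"hand":0,"tx":0,"ty":0,"tz":0,"spin":0},{"hand":0,"tx":0,"ty":0,"tz":0,"spin":0},{"hand":0,"tx":0,"ty":0,"tz":0,"spin":0},{"hand":0,"tx":0,"ty":0,"tz":0,"spin":0},{"hand":0,"tx":0,"ty":0,"tz":0,"spin":0}]'
python3 go.py 649.9 259.9 292 182.6
```

```text
time: 35.83
tool_pos: [648.7, 259.0, 289.9]
tcp_rot: [-3.141, -0.003, -3.097]
contact_force: [0.3, 0.4, 0.4]
grip_width: 45.8
finger_force: 0.0
time: 36.45
tool_pos: [650.0, 259.9, 293.3]
tcp_rot: [3.141, 0.002, -3.097]
contact_force: [-1.5, -0.1, 5.8]
grip_width: 15.8
finger_force: 30.0
t 36.45 pos [650.  259.9 293.3] yaw 182.6 goal [649.9 259.9 292. ] spin -0.0 shift_now [0.1 0.  1.3] shift_after [0.1 0.  1.3] w 15.8 f 30.0 F [-1.5 -0.1  5.8]
```

Gripped. Now the same arc in reverse to shut the gate.

```bash

python3 -m creep '[{"hand":0,"tx":0.021,"ty":0,"tz":0,"spin":0},{"hand":0,"tx":0.0208,"ty":0,"tz":0.0024,"spin":0},{"hand":0,"tx":0.0204,"ty":0,"tz":0.0046,"spin":0},{"hand":0,"tx":0.0198,"ty":0,"tz":0.0068,"spin":0},{"hand":0,"tx":0.019,"ty":0,"tz":0.0088,"spin":0}]'
python3 -m creep '[{"hand":0,"tx":0.0179,"ty":0,"tz":0.0109,"spin":0},{"hand":0,"tx":0.0166,"ty":0,"tz":0.0127,"spin":0},{"hand":0,"tx":0.0152,"ty":0,"tz":0.0144,"spin":0},{"hand":0,"tx":0.0135,"ty":0,"tz":0.016,"spin":0},{"hand":0,"tx":0.0117,"ty":0,"tz":0.0174,"spin":0}]'
python3 go.py 475.5 252.2 197.8 182.6
```

```text
time: 37.08
tool_pos: [549.7, 255.4, 270.5]
tcp_rot: [3.14, 0.005, -3.097]
contact_force: [4.4, 2.2, -0.4]
grip_width: 15.9
finger_force: 30.0
time: 37.7
tool_pos: [474.0, 252.1, 198.7]
tcp_rot: [3.14, 0.002, -3.096]
contact_force: [0.4, 1.9, 3.4]
grip_width: 15.6
finger_force: 30.0
t 37.70 pos [474.  252.1 198.7] yaw 182.6 goal [475.5 252.2 197.8] spin -0.0 shift_now [-1.5  0.   0.9] shift_after [-1.5  0.   0.9] w 15.6 f 30.0 F [0.4 1.9 3.4]
```

```bash

python3 -m creep '[{"hand":0,"tx":0.0085,"ty":0,"tz":0.0185,"spin":0},{"hand":0,"tx":0.0077,"ty":0,"tz":0.0195,"spin":0},{"hand":0,"tx":0.0056,"ty":0,"tz":0.0202,"spin":0},{"hand":0,"tx":0.0034,"ty":0,"tz":0.0207,"spin":0},{"hand":0,"tx":0.001,"ty":0,"tz":0.0209,"spin":0}]'
python3 -m creep '[{"hand":0,"tx":0,"ty":0,"tz":0.001,"spin":0},{"hand":0,"tx":0,"ty":0,"tz":0,"spin":0}]'
python3 go.py 448.1 250.9 98.3 182.6
```

```text
time: 38.33
tool_pos: [446.8, 250.9, 97.9]
tcp_rot: [3.141, -0.002, -3.096]
contact_force: [-6.3, 1.0, 40.5]
grip_width: 15.5
finger_force: 30.0
time: 38.58
tool_pos: [446.9, 250.9, 96.7]
tcp_rot: [3.141, -0.002, -3.097]
contact_force: [-3.5, 4.0, -2.8]
grip_width: 15.9
finger_force: 30.0
t 38.58 pos [446.9 250.9  96.7] yaw 182.6 goal [448.1 250.9  98.3] spin -0.0 shift_now [-1.2 -0.1 -1.6] shift_after [-1.2 -0.1 -1.6] w 15.9 f 30.0 F [-3.5  4.  -2.8]
```

```bash

python3 -m creep '[{"hand":0.5,"tx":0,"ty":0,"tz":0,"spin":0},{"hand":0.5,"tx":0,"ty":0,"tz":0,"spin":0},{"hand":0.5,"tx":0,"ty":0,"tz":-0.03,"spin":0},{"hand":0.5,"tx":0,"ty":0,"tz":-0.04,"spin":0},{"hand":0.5,"tx":0,"ty":0,"tz":-0.03,"spin":0}]'
python3 go.py b -102 -131 133 182.6
python3 - <<'E'
from h import *
import pickle
np.set_printoptions(precision=1,suppress=True)
d={n:cap(n) for n in("scene","wrist")};pickle.dump(d,open("s7.pkl","wb"));T=pickle.load(open("s0.pkl","rb"))["top"]
cv2.imwrite("pics/w7.png",d["wrist"]["color"][:,:,::-1])
S,W=d["scene"],d["wrist"]
s=blobs(S,"red",20,(310,215,350,255));w=[x for x in blobs(W,"red",50)];print(s,w)
for x in w:print(plane(W,*x[0],100))
h=cv2.cvtColor(W["color"],cv2.COLOR_RGB2HSV);m=cv2.inRange(h,(22,150,120),(34,255,255));m[230:]=0;m[:,:]=m
n,l,st,ce=cv2.connectedComponentsWithStats(m)
for i in range(1,n):
    if st[i,4]>30:print("yel",ce[i],st[i],plane(W,*ce[i],140))
E
```

```text
time: 39.2
tool_pos: [448.5, 250.4, 199.0]
tcp_rot: [3.141, 0.002, -3.097]
contact_force: [0.5, -0.3, 0.6]
grip_width: 45.6
finger_force: 0.0
t 39.20 pos [448.5 250.4 199. ] yaw 182.6 goal [462.4  64.5 133. ] spin -0.0 shift_now [  -5.6 -186.4   66. ] shift_after [  -5.5 -186.4   66. ] w 45.6 f 0.0 F [ 0.5 -0.3  0.6]
[([332.4, 234.8], 57, [328, 231, 10, 9])] [([422.5, 172.7], 498, [410, 147, 41, 62]), ([251.5, 195.6], 590, [242, 181, 20, 30])]
[417.1 413.3 100. ]
[447.1 251.1 100. ]
yel [ 47.2 203. ] [ 36 193  27  23 232] [448.5  71.8 140. ]
```

View pics/w7.png

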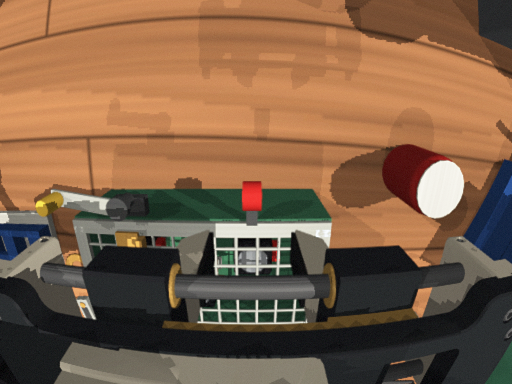

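The tab's scene position matches the start exactly, so the gate is fully shut. Knob at (47,203) and pivot at (127,208) in the wrist view. I'll locate the knob with two views.

```bash
python3 - <<'E'
from h import *
import pickle
np.set_printoptions(precision=1,suppress=True)
d=pickle.load(open("s7.pkl","rb"));e=pickle.load(open("s6.pkl","rb"))
def yel(c,box):
    h=cv2.cvtColor(c["color"],cv2.COLOR_RGB2HSV);m=cv2.inRange(h,(22,110,110),(36,255,255));q=np.zeros_like(m);q[box[1]:box[3],box[0]:box[2]]=1
    v,u=np.nonzero(m*q);return u.mean(),v.mean(),len(u)
s7=yel(d["scene"],(285,170,305,195));s6=yel(e["scene"],(285,170,305,195));t6=yel(e["top"],(225,212,250,240));w6=yel(e["wrist"],(130,60,160,90))
print(s7,s6,t6,w6)
print(tri([(e["scene"],*s6[:2]),(e["top"],*t6[:2])]),tri([(e["scene"],*s6[:2]),(e["wrist"],*w6[:2])]),tri([(d["scene"],*s7[:2]),(d["wrist"],47.2,203)]))
E
python3 go.py b -102 -131 133 182.6
```

```text
(np.float64(nan), np.float64(nan), 0) (np.float64(nan), np.float64(nan), 0) (np.float64(238.88235294117646), np.float64(223.41176470588235), 17) (np.float64(144.59281437125748), np.float64(73.90419161676647), 167)
(array([nan, nan, nan]), np.float64(nan)) (array([nan, nan, nan]), np.float64(nan)) (array([nan, nan, nan]), np.float64(nan))
t 39.30 pos [449.9 251.  200.7] yaw 182.6 goal [462.4  64.5 133. ] spin -0.0 shift_now [  -4.2 -186.9   67.7] shift_after [  -4.1 -186.9   67.7] w 45.7 f 0.0 F [-0.4 -0.4 -0.4]<stdin>:7: RuntimeWarning: Mean of empty slice.
  ret = ret.dtype.type(ret / rcount)
```

```bash
python3 - <<'E'
from h import *
import pickle
np.set_printoptions(precision=1,suppress=True)
d=pickle.load(open("s7.pkl","rb"));e=pickle.load(open("s6.pkl","rb"))
print(tri([(e["top"],238.9,223.4),(e["wrist"],144.6,73.9)]),plane(e["top"],238.9,223.4,140),plane(e["wrist"],144.6,73.9,136))
for f in(d,e):
    h=cv2.cvtColor(f["scene"]["color"],cv2.COLOR_RGB2HSV);m=cv2.inRange(h,(20,90,90),(36,255,255));m[:, :240]=0;m[:,340:]=0;m[:140]=0;m[230:]=0
    n,l,st,ce=cv2.connectedComponentsWithStats(m)
    for i in range(1,n):
        if st[i,4]>5:print(ce[i],st[i],plane(f["scene"],*ce[i],138))
E
```

```text
(array([451.7,  65.3, 131.3]), np.float64(0.5684607744466685)) [450.7  65.3 140. ] [452.7  66.8 136. ]
[292.7 183.1] [291 180   4   8  17] [454.3  66.5 138. ]
```

```bash

python3 -m creep '[{"hand":0.6,"tx":0.0015,"ty":-0.0462,"tz":0,"spin":0},{"hand":0.6,"tx":0.0015,"ty":-0.0462,"tz":0,"spin":0},{"hand":0.6,"tx":0.0015,"ty":-0.0462,"tz":0,"spin":0},{"hand":0.6,"tx":0.0013,"ty":-0.0462,"tz":0,"spin":0},{"hand":0.6,"tx":0,"ty":0,"tz":0,"spin":0}]'
python3 -m creep '[{"hand":0.6,"tx":0,"ty":0,"tz":0.03,"spin":0},{"hand":0.6,"tx":0,"ty":0,"tz":0.025,"spin":0},{"hand":0.6,"tx":0,"ty":0,"tz":0.012,"spin":0},{"hand":0,"tx":0,"ty":0,"tz":0,"spin":0},{"hand":0,"tx":0,"ty":0,"tz":0,"spin":0}]'
python3 -m creep '[{"hand":0,"tx":0,"ty":0,"tz":0,"spin":0},{"hand":0,"tx":0,"ty":0,"tz":0,"spin":0},{"hand":0,"tx":0,"ty":0,"tz":0,"spin":0},{"hand":0,"tx":0,"ty":0,"tz":0,"spin":0}]'
python3 go.py 452.5 66 133 182.6
```

```text
time: 39.92
tool_pos: [450.3, 63.1, 196.6]
tcp_rot: [-3.141, -0.001, -3.101]
contact_force: [-0.9, 0.3, 0.5]
grip_width: 54.6
finger_force: 0.0
time: 40.55
tool_pos: [451.4, 67.0, 131.0]
tcp_rot: [3.14, 0.003, -3.097]
contact_force: [0.3, 3.7, 5.1]
grip_width: 39.9
finger_force: 2.6
time: 41.05
tool_pos: [451.5, 65.2, 131.1]
tcp_rot: [-3.14, 0.002, -3.096]
contact_force: [-0.0, -7.0, 5.5]
grip_width: 15.2
finger_force: 31.5
t 41.05 pos [451.5  65.2 131.1] yaw 182.6 goal [452.5  66.  133. ] spin 0.0 shift_now [-1.1  0.7 -1.9] shift_after [-1.1  0.7 -1.9] w 15.2 f 31.5 F [-0.  -7.   5.5]
```

```bash

python3 -m creep '[{"hand":0,"tx":-0.0103,"ty":-0.0008,"tz":-0.003,"spin":0},{"hand":0,"tx":-0.0103,"ty":0.0008,"tz":0,"spin":0},{"hand":0,"tx":-0.0101,"ty":0.0024,"tz":0,"spin":0},{"hand":0,"tx":-0.0096,"ty":0.0039,"tz":0,"spin":0},{"hand":0,"tx":-0.0089,"ty":0.0054,"tz":0,"spin":0}]'
python3 -m creep '[{"hand":0,"tx":-0.0079,"ty":0.0067,"tz":0,"spin":0},{"hand":0,"tx":-0.0067,"ty":0.0079,"tz":0,"spin":0},{"hand":0,"tx":-0.0054,"ty":0.0088,"tz":0,"spin":0},{"hand":0,"tx":-0.004,"ty":0.0096,"tz":0,"spin":0},{"hand":0,"tx":-0.0025,"ty":0.0101,"tz":0,"spin":0}]'
python3 go.py 526 132.6 133 182.6
```

```text
time: 41.68
tool_pos: [497.8, 78.8, 131.6]
tcp_rot: [-3.139, -0.005, -3.095]
contact_force: [-1.2, -7.9, -9.3]
grip_width: 15.2
finger_force: 30.0
time: 42.3
tool_pos: [526.0, 122.7, 132.3]
tcp_rot: [-3.138, 0.004, -3.096]
contact_force: [7.3, -6.4, -9.5]
grip_width: 15.5
finger_force: 30.0
t 42.30 pos [526.  122.7 132.3] yaw 182.6 goal [526.  132.6 133. ] spin 0.0 shift_now [-0.5  9.9 -0.7] shift_after [-0.5  9.9 -0.7] w 15.5 f 30.0 F [ 7.3 -6.4 -9.5]
```

```bash

python3 -m creep '[{"hand":0,"tx":-0.0005,"ty":0.011,"tz":0.001,"spin":0},{"hand":0,"tx":0,"ty":0,"tz":0,"spin":0},{"hand":0.6,"tx":0,"ty":0,"tz":0,"spin":0},{"hand":0.6,"tx":0,"ty":0,"tz":0,"spin":0},{"hand":0.6,"tx":0,"ty":0,"tz":0,"spin":0}]'
python3 -m creep '[{"hand":0.6,"tx":0,"ty":0,"tz":-0.03,"spin":0},{"hand":0.6,"tx":0,"ty":0,"tz":-0.05,"spin":0},{"hand":0.6,"tx":0.03,"ty":0,"tz":-0.03,"spin":0},{"hand":0.6,"tx":0.04,"ty":0,"tz":0,"spin":0},{"hand":0.6,"tx":0,"ty":0,"tz":0,"spin":0}]'
python3 - <<'E'
from h import *
np.set_printoptions(precision=1,suppress=True)
W,S=cap("wrist"),cap("scene");cv2.imwrite("pics/w8.png",W["color"][:,:,::-1])
print(blobs(S,"red",20,(310,215,350,255)))
h=cv2.cvtColor(S["color"],cv2.COLOR_RGB2HSV);m=cv2.inRange(h,(22,110,110),(36,255,255));m[:203]=0;m[215:]=0;m[:,:280]=0;m[:,292:]=0
v,u=np.nonzero(m);print("knob scene",u.mean(),v.mean(),len(u))
E
```

```text
time: 42.92
tool_pos: [523.4, 135.2, 132.2]
tcp_rot: [3.141, -0.0, -3.096]
contact_force: [-0.6, 0.1, 0.1]
grip_width: 40.5
finger_force: 0.0
time: 43.55
tool_pos: [451.5, 131.9, 242.9]
tcp_rot: [3.141, -0.0, -3.096]
contact_force: [-0.3, -0.4, -0.0]
grip_width: 55.0
finger_force: 0.0
[([332.4, 234.8], 57, [328, 231, 10, 9])]
knob scene 286.625 210.0 16
```

View pics/w8.png

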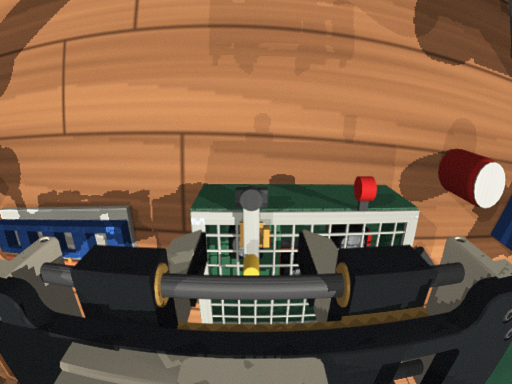

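The hasp bar lies straight from pivot (252,200) to knob (251,265), as at the start, the tab is back in place at (365,188), and the arm is clear. Handing in.

```bash
python3 -c "from plant import close_job;print(close_job())"
```

```text
the job is handed in; nothing more can be done
None
```

I handed the job in at about 44 s of the 210 s limit: all three cartridges stand inside the bin, the gate is shut, and the hasp is back over its catch by the last camera check; no verdict was returned.

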